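# Load the blast turntable and lock its hub nut

## Task

Get the blast turntable ready: first turn its speed knob fully anticlockwise to the stop, then set the castings that are there flat into the pockets with the same number and colour of dots, one after another in rising number (a missing casting's pocket stays empty). Last, tighten the castle nut on the hub clockwise until its white line reaches the white line on the boss, then on a little further until the first of its slots lines up with the cotter hole, shown by the red line on the stud. Leave the tools and everything else on the bench where they are.

Things in the scene. Friction and masses are not known exactly. Their poses are not given: they have to be found in the camera images.
- turntable: Blast turntable, bolted to the bench, does not turn: drum and round steel plate, 320 mm diameter, top at 45 mm. Origin: centre of its underside on the bench. On the plate five raised ring pockets and, in the middle, a grey hub boss (80 mm diameter, top at 75 mm) with the castle nut. A white line on the boss top lies along the turntable's own +x, 33 to 40 mm from the axis.
- hub_nut (a joint): Bronze-coloured castle nut on the turntable's axis. Value in rad, grows as it is tightened (clockwise from above); starts loose at 0 to 0.6; tight from 1.7 on, where the white line on its flange meets the boss's white line. Turning it takes 0.18 N m plus 0.05 N m per rad (spring washer); stops dead at 2.9. It stays where left and does not sink as it turns.
- nut_slot_a (a point): Centre of the nut's crown, on the axis 105 mm above the bench, turning with the nut; x axis along one pair of opposite slots, which is square to a pair of flats. Nut: flange 68 mm diameter, its top 79 mm above the bench; hexagon 50 mm across flats, 79 to 99 mm; crown of six teeth (48 mm over teeth) up to 110 mm, six slots 7 to 8 mm wide, over the middles of the flats.
- nut_slot_b (a point): Same point; x axis along the second pair of opposite slots (60 degrees on from a).
- nut_slot_c (a point): Same point; x axis along the third pair of opposite slots (120 degrees on from a).
- cotter_hole (a point): Cotter hole through the steel stud (30 mm diameter, top at 108 mm, inside the nut's crown), on the turntable's axis 103 mm above the bench. Its x axis runs along the hole; a red line across the stud's top shows that direction. It does not turn; it differs from start to start: the first slot to line up comes 0.3 to 0.85 rad past the tight position.
- speed_knob (a joint): Black turntable speed knob, centred on a fixed green control box (110 x 100 mm, 50 mm high): round skirt 44 mm diameter, on it a bar 42 mm long, 14 mm wide, 32 mm high, with a white pointer line on one end; a white mark on the box shows where it points when off. Value in rad: 0 at the anticlockwise end stop (off), growing clockwise seen from above, up to 2.6. Friction about 0.04 N m; it stays where left.
- speed_knob_grip (a point): Point on the knob's axis at its bar, 87 mm above the bench; bar top at 94 mm, skirt top at 64 mm. It turns with the knob: its x axis runs along the bar.
- pocket_1 (a point): Centre of the floor of pocket 1: a raised ring on the plate, 80 mm inside diameter, 88 mm outside, 8 mm high; floor = plate top, 45 mm above the bench, 92 mm from the turntable's axis. Marked by 1 red dot near the plate's rim outside the ring.
- pocket_2 (a point): Centre of the floor of pocket 2: a raised ring on the plate, 80 mm inside diameter, 88 mm outside, 8 mm high; floor = plate top, 45 mm above the bench, 92 mm from the turntable's axis. Marked by 2 yellow dots near the plate's rim outside the ring.
- pocket_3 (a point): Centre of the floor of pocket 3: a raised ring on the plate, 80 mm inside diameter, 88 mm outside, 8 mm high; floor = plate top, 45 mm above the bench, 92 mm from the turntable's axis. Marked by 3 blue dots near the plate's rim outside the ring.
- pocket_4 (a point): Centre of the floor of pocket 4: a raised ring on the plate, 80 mm inside diameter, 88 mm outside, 8 mm high; floor = plate top, 45 mm above the bench, 92 mm from the turntable's axis. Marked by 4 green dots near the plate's rim outside the ring.
- pocket_5 (a point): Centre of the floor of pocket 5: a raised ring on the plate, 80 mm inside diameter, 88 mm outside, 8 mm high; floor = plate top, 45 mm above the bench, 92 mm from the turntable's axis. Marked by 5 white dots near the plate's rim outside the ring.
- casting_1: Casting number 1, about 0.4 kg: grey iron valve disc, 70 mm diameter, 10 mm thick, with an upright grip rib across its middle along its own x axis (56 mm long, 18 mm wide, from 10 to 40 mm above the underside). Rib top painted red, and 1 red dot on the disc on either side of the rib. Origin: centre of its underside, z up. May be absent.
- casting_2: Casting number 2, about 0.4 kg: grey iron valve disc, 70 mm diameter, 10 mm thick, with an upright grip rib across its middle along its own x axis (56 mm long, 18 mm wide, from 10 to 40 mm above the underside). Rib top painted yellow, and 2 yellow dots on the disc on either side of the rib. Origin: centre of its underside, z up. May be absent.
- casting_3: Casting number 3, about 0.4 kg: grey iron valve disc, 70 mm diameter, 10 mm thick, with an upright grip rib across its middle along its own x axis (56 mm long, 18 mm wide, from 10 to 40 mm above the underside). Rib top painted blue, and 3 blue dots on the disc on either side of the rib. Origin: centre of its underside, z up. May be absent.
- casting_4: Casting number 4, about 0.4 kg: grey iron valve disc, 70 mm diameter, 10 mm thick, with an upright grip rib across its middle along its own x axis (56 mm long, 18 mm wide, from 10 to 40 mm above the underside). Rib top painted green, and 4 green dots on the disc on either side of the rib. Origin: centre of its underside, z up. May be absent.
- casting_5: Casting number 5, about 0.4 kg: grey iron valve disc, 70 mm diameter, 10 mm thick, with an upright grip rib across its middle along its own x axis (56 mm long, 18 mm wide, from 10 to 40 mm above the underside). Rib top painted white, and 5 white dots on the disc on either side of the rib. Origin: centre of its underside, z up. May be absent.
- hammer: Bystander: hammer lying on the bench. Origin on its underside. To be left alone.
- wire_brush: Bystander: brush lying on the bench. Origin on its underside. To be left alone.
- wrench: Bystander: open wrench lying on the bench. Origin on its underside. To be left alone.
- flange: Bystander: plain iron ring flange, 96 mm outside diameter, 14 mm high, lying flat. Origin on its underside. To be left alone.
- paint_tin: Bystander: closed round tin, 60 mm diameter, 55 mm high. Origin on its underside. To be left alone.
- chalk_block: Bystander: whitish marking-chalk block, 70 x 35 x 25 mm. Origin on its underside. To be left alone.
There are look-alikes about, which are no part of the job. What is shaped like the part that bears speed_knob but pink or yellow is not meant.

How it is judged:
By the outcome, as a careful person would: the job done as asked, in the order asked, and still so for the second after the job is handed in, with the robot touching nothing.
Of casting_1, casting_2, casting_3, casting_4, casting_5 only 3 to 5 are there at a start; the rules pass over those that are not, and their reading is None.
At some moment in a run one of casting_1, casting_2, casting_3, casting_4, casting_5 may be knocked a few centimetres aside while the robot is not near it.
Once in a run the grip may slacken for a moment while it holds something.
It also fails if it takes over 210 s, if anything falls off the work surface, if the arm or the gripper's body presses on something with over 40 N, if the wrist force passes 120 N, or if a joint passes its speed limit or range.

## Robot

A 6-joint arm with a two-finger parallel gripper is mounted at the origin on the work surface. World frame = base frame: x ahead of the robot, y to its left, z up, the work surface at z = 0. Lengths are in m, angles in rad, forces in N, time in s.
With the tool pointing down it reaches from about 0.3 to 0.775 m from the base axis. Payload 14.6 kg.
Tool frame: the origin (TCP) lies on the mounting face of the last link; the fingertips stand 199 mm ahead of it and the grasp point (between the pads) lies 180 mm ahead of it; z points along the fingers, y is the direction in which the jaws open and shut (so a half turn about z gives the same grasp; the last joint's range is limited). The gripper opens to 94 mm and grips with 3 to 60 N. Pads are 16 mm wide; open, the fingers measure 119 mm over their backs; the gripper's body (75 mm by 177 mm) begins 78 mm behind the grasp point.
Start: joints at [-1.182, 0.3, 1.521, -0, 1.321, -0.067], TCP at [0.242, -0.494, 0.405] pointing down, gripper open.
Joint ranges: [-3.03, 3.03], [-0.79, 2.21], [0.23, 2.52], [-1.04, 4.18], [0, 3.07], [-2.55, 2.55]. Speed limits (rad/s): [2.22, 2.22, 2.57, 3.14, 3.14, 3.14].

## Interface

Orientations are given as [roll, pitch, yaw] about the fixed x, y, z axes, in that order (R = Rz(yaw) Ry(pitch) Rx(roll)).
In Python, from station import sensors, vision, job gives the robot as it stands. The module is installed in compiled form; this text tells all that it offers.
- The arm moves only by the tool arm_command, never from a script. Its argument "plan" is one flat list of numbers, 5 for each row, row after row: the closure, from -1 (fully open) to 1 (shut), so that 0 is half open, then the shift along the world's x, y, z scaled (see below), then the turn about the world's z scaled (see below). A call has 1 to 20 rows; each row is the pose to reach, as a shift and turn from the pose commanded when the call began; what a row does not reach only later rows make up. The controller multiplies each number of a shift by 400 mm and each number of a turn by 120 degrees. A row lasts 1/10 s, in which the tool goes at most 50 mm and 8.59 degrees, less where a joint would pass 70% of its speed; a pose out of reach is approached as far as the arm can. A call with a number of a shift or a turn outside -1 to 1 is refused whole. A call with a gripper value outside its range is refused whole. The fingers move at their own pace and stop on an object; "newtons" is the grip in N (left out, the last holds). Time passes only in rows, so rows that repeat a pose let the fingers close. It gives the time, the measured TCP pose, the force and the opening at its end, in the units of the state.
- sensors.get_obs(): the state, without advancing time (a new reading comes with each control period).
- vision.camera(name): name is "side" or "top" or "wrist"; returns the picture (480x640x3 uint8, blue, green, red); there is no depth.
- vision.camera_params(name): a dict with "intrinsics" (3x3 intrinsics, pixels), "k1" (the pictures are not rectified: a ray, as slopes to the right and down, at radius r is drawn at 1 + k1 r^2 times it, then the intrinsics apply), "rvec" (rotation vector, rad) and "tvec" (3), from world to camera coordinates, as OpenCV has them. Camera axes: x right, y down, z forward; pixel columns grow to the right and rows downward; lengths in m; the calibration is good to about 2 mm. A picture is of the moment at which its call begins: read the wrist's pose just before it. camera_params takes no time and is no camera call; for the wrist camera it gives the pose at the moment of the call.
- job.hand_in(): hands the job in, once; it reports no verdict.
Trained networks look in the newest picture that a camera, given by its name, has taken for a name from the list of things; names that differ only in an ending like _2 or _b are one class to them, and where a whole thing is asked for, a point or a joint stands for the part that bears it (a point fixed in the world has none). Each returns a list of dicts, best first, with "confidence" (0 to 1); they miss things now and then, are a little off and sometimes report something else, mostly with a low value. They report only what shows in the picture. A call takes as long as a camera call. They do not tell look-alikes from the thing itself.
- vision.search_frame(name, camera): "at" ([row, column] in pixels, amid what is visible of it).
- vision.silhouettes(name, camera): "mask" (480x640 bool, what is visible of it) and "at" ([row, column] in pixels, amid what is visible of it).
- vision.pinpoint(name, camera): "at" ([row, column] in pixels: a listed point, or the origin of a listed thing).
The state is a dict: "time_s": time; "qpos": joint angles; "joint_vel": joint speeds; "tau": joint torques, N m; "ee_pos": TCP position; "eef_rot": TCP orientation; "force": force on the tool from outside, world axes, zero at the start; "moment": the same for the moment, N m; "grip_width": finger opening in m.
Only numpy, scipy, OpenCV 4.12 (cv2) and the standard library are available. Lean on these libraries where they do the work, as an engineer would, in place of code of your own. Each camera call takes 0.05 s, during which the arm holds its last target.

## Working session

There is one attempt and no reset: what is moved stays moved. The work goes in short steps, Python scripts to look and compute and a tool call to move; the robot and the scene stay as the last step left them, time stands still between calls to the robot, and variables do not carry over. Pictures are saved under pics/ and viewed, and the job is handed in when it is done.

Besides the shell and the picture viewer there is one more tool, called after "Request:" in YAML: its name, and indented under it one key for each argument. arm_command: Moves the arm, as the interface text tells. Its arguments: {"type":"object","properties":{"plan":{"type":"array"},"newtons":{"type":"number"}},"required":["plan"]}

```bash
mkdir -p pics; ls; cat > h.py <<'E'
import numpy as np, cv2
from station import sensors, vision, job
def snap(c,fn=None):
    p=vision.camera_params(c); im=vision.camera(c)
    if fn: cv2.imwrite('pics/'+fn+'.png',im)
    return p,im
def ray(p,rc):
    K=np.array(p['intrinsics']);k=p['k1'];R=cv2.Rodrigues(np.array(p['rvec'],float))[0];t=np.array(p['tvec'],float).ravel()
    r,c=rc; u=cv2.undistortPoints(np.array([[[c,r]]],float),K,np.array([k,0,0,0,0.]))[0,0]
    return -R.T@t, R.T@np.array([u[0],u[1],1.])
def at_z(p,rc,z):
    o,d=ray(p,rc); return o+d*(z-o[2])/d[2]
def proj(p,X):
    K=np.array(p['intrinsics']);return cv2.projectPoints(np.array(X,float).reshape(-1,1,3),np.array(p['rvec'],float),np.array(p['tvec'],float),K,np.array([p['k1'],0,0,0,0.]))[0].reshape(-1,2)[:,::-1]
def tri(a,b):
    A=np.zeros((3,3));B=np.zeros(3)
    for o,d in (a,b):
        d=d/np.linalg.norm(d);M=np.eye(3)-np.outer(d,d);A+=M;B+=M@o
    return np.linalg.solve(A,B)
E
python3 - <<'E'
from h import *
for c in ('top','side','wrist'):
    p,im=snap(c,c+'0'); print(c,p)
print(sensors.get_obs())
E
```

```text
pics
top {'intrinsics': array([[593.41562164,   0.        , 324.93758496],
       [  0.        , 593.41562164, 238.8606403 ],
       [  0.        ,   0.        ,   1.        ]]), 'k1': -0.06825910918775904, 'rvec': array([ 2.20939652, -2.16379147,  0.06571183]), 'tvec': array([-0.01077855,  0.46398773,  1.70253639])}
side {'intrinsics': array([[500.15962843,   0.        , 312.07258105],
       [  0.        , 500.15962843, 236.39020375],
       [  0.        ,   0.        ,   1.        ]]), 'k1': 0.047580778362922786, 'rvec': array([ 0.48101568, -2.69791651,  1.20000863]), 'tvec': array([0.41556601, 0.18510429, 1.43082216])}
wrist {'intrinsics': array([[384.87954974,   0.        , 319.16394253],
       [  0.        , 384.87954974, 239.73188082],
       [  0.        ,   0.        ,   1.        ]]), 'k1': -0.04453195213372367, 'rvec': array([-2.46329962,  1.53580194,  0.21109598]), 'tvec': array([-0.54951779, -0.02817128,  0.39124812])}
{'time_s': 0.15, 'qpos': array([-1.18158131e+00,  3.00351342e-01,  1.52143828e+00, -3.41888321e-05,
        1.32070737e+00, -6.65708768e-02]), 'joint_vel': array([ 0.00063519, -0.00331347, -0.00292859, -0.00057246, -0.00040591,
       -0.00076168]), 'tau': array([ 1.06759679e-03, -5.31966698e+01, -3.52820957e+01,  7.08818296e-02,
        2.36235961e-02, -4.93993412e-05]), 'ee_pos': array([ 0.24209312, -0.49382688,  0.40421235]), 'eef_rot': array([-3.14068812e+00, -2.71134440e-05,  4.55794361e-01]), 'force': array([0.60076272, 0.0429546 , 0.01853001]), 'moment': array([-0.00716766, -0.00325827, -0.00691037]), 'grip_width': 0.09357489159428829}
```

View pics/top0.png

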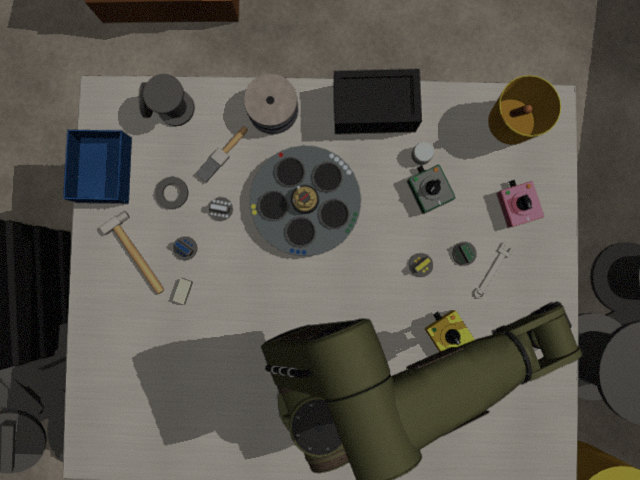

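View pics/side0.png

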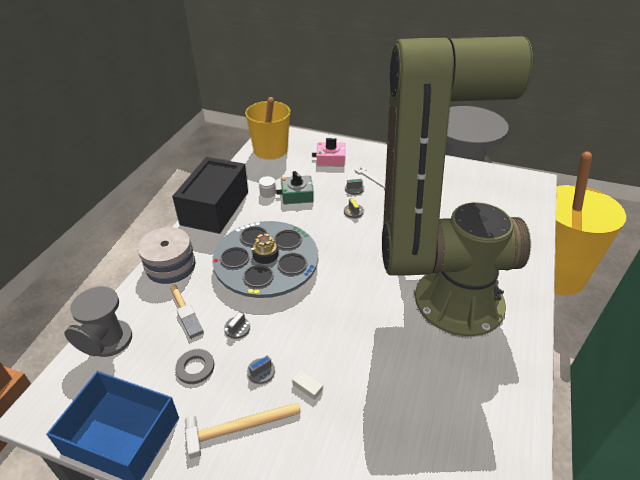

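View pics/wrist0.png

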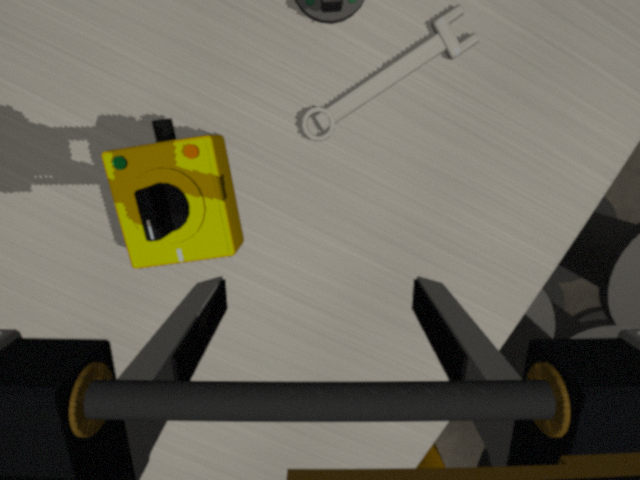

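The top picture shows the real green control box at about (431,188). The castings show at: yellow (421,265), green (464,253), white (219,208), blue (184,248). The turntable centre is near (305,199). I see no red casting yet, though it could be under the arm.

```bash
python3 - <<'E'
from h import *
pt,_=snap('top');ps,_=snap('side')
names=['turntable','speed_knob_grip','nut_slot_a','cotter_hole','casting_1','pocket_1']
for n in names:
    a=vision.pinpoint(n,'top');b=vision.pinpoint(n,'side')
    z={'speed_knob_grip':.087,'nut_slot_a':.105,'cotter_hole':.103,'pocket_1':.045}.get(n,0)
    print(n)
    for x in a: print('  T',np.round(x['at'],1),round(x['confidence'],2),at_z(pt,x['at'],z).round(4))
    for x in b: print('  S',np.round(x['at'],1),round(x['confidence'],2),at_z(ps,x['at'],z).round(4))
    for x in a:
      for y in b:
        A=ray(pt,x['at']);B=ray(ps,y['at']);X=tri(A,B)
        e=np.abs(proj(pt,[X])[0]-x['at']).max()
        if e<2.5: print('  tri',X.round(4),round(e,2))
print(sensors.get_obs()['time_s'])
E
```

```text
turntable
  T [203.3 304. ] 0.58 [0.5683 0.0625 0.    ]
  S [266.5 266.4] 0.64 [0.5708 0.0603 0.    ]
  tri [0.5686 0.0627 0.003 ] 0.25
speed_knob_grip
  T [198.3 530.6] 0.66 [ 0.5855 -0.576   0.087 ]
  T [186.9 435. ] 0.54 [ 0.6113 -0.3059  0.087 ]
  S [141.1 333. ] 0.48 [ 0.5672 -0.5646  0.087 ]
  S [170.6 297.1] 0.45 [ 0.6236 -0.3349  0.087 ]
  tri [ 0.5803 -0.5821  0.0748] 2.42
  tri [ 0.6083 -0.301   0.1124] 0.36
nut_slot_a
  T [197.7 304.4] 0.63 [0.5708 0.0574 0.105 ]
  T [199.3 307.5] 0.57 [0.5665 0.0488 0.105 ]
  S [240.5 263.3] 0.77 [0.5742 0.0576 0.105 ]
  S [240.2 263.9] 0.66 [0.5731 0.0558 0.105 ]
  S [422.6 247.8] 0.66 [0.3693 0.5828 0.105 ]
  S [243.7 264.2] 0.61 [0.566  0.0694 0.105 ]
  tri [0.5722 0.058  0.1057] 0.55
  tri [0.5713 0.0576 0.107 ] 0.27
  tri [ 0.7141  0.1015 -0.98  ] 0.36
  tri [0.5723 0.0579 0.093 ] 0.04
  tri [0.5721 0.0509 0.0993] 1.75
  tri [0.5712 0.0505 0.1005] 1.47
  tri [ 0.7154  0.09   -1.002 ] 0.84
  tri [0.5722 0.0507 0.0864] 1.15
cotter_hole
  T [195.8 303.9] 0.67 [0.5763 0.059  0.103 ]
  S [244.9 263.5] 0.59 [0.5668 0.0728 0.103 ]
  tri [0.
[... 590 characters left out ...]
65 -0.1372] 0.41
  tri [0.5436 0.3055 0.0012] 0.02
  tri [0.4296 0.4024 0.0064] 0.82
pocket_1
  T [229.3 299.8] 0.86 [0.488  0.0709 0.045 ]
  T [213.9 335. ] 0.76 [ 0.5341 -0.0284  0.045 ]
  T [168.1 287.7] 0.68 [0.6634 0.1099 0.045 ]
  T [176.6 325. ] 0.67 [0.6409 0.0023 0.045 ]
  T [203.8 270.4] 0.65 [0.5593 0.1567 0.045 ]
  S [242. 287.] 0.82 [ 0.5334 -0.0196  0.045 ]
  S [256.9 235.5] 0.65 [0.6537 0.0945 0.045 ]
  S [262.9 266.1] 0.63 [0.5567 0.0864 0.045 ]
  S [276.7 257.5] 0.59 [0.5568 0.1463 0.045 ]
  S [242.4 266.2] 0.22 [0.5935 0.0041 0.045 ]
  tri [0.4864 0.0686 0.1355] 2.12
  tri [ 0.5361 -0.0281  0.0367] 0.39
  tri [0.6544 0.1063 0.0567] 2.38
  tri [0.5554 0.1547 0.0542] 1.0
0.85
```

```bash
python3 - <<'E'
from h import *
from scipy.spatial.transform import Rotation as Ro
s=sensors.get_obs();p=vision.camera_params('wrist')
R=cv2.Rodrigues(p['rvec'])[0];C=-R.T@p['tvec']
T=Ro.from_euler('xyz',s['eef_rot']).as_matrix()
print('cam in tool',T.T@(C-s['ee_pos']).round(4),'axes in tool(cols x y z)',(T.T@R.T).round(3))
print('tool axes',T.round(3))
im=cv2.imread('pics/top0.png')
cv2.imwrite('pics/t_a.png',cv2.resize(im[130:270,240:360],None,fx=5,fy=5)[:600])
cv2.imwrite('pics/t_b.png',cv2.resize(im[150:280,390:490],None,fx=4,fy=4))
E
```

```text
cam in tool [ 0.07821817 -0.00030008  0.01989818] axes in tool(cols x y z) [[-0.    -0.963 -0.269]
 [ 1.    -0.     0.001]
 [-0.001 -0.269  0.963]]
tool axes [[ 0.898  0.44  -0.   ]
 [ 0.44  -0.898  0.   ]
 [-0.    -0.    -1.   ]]
```

View pics/t_a.png

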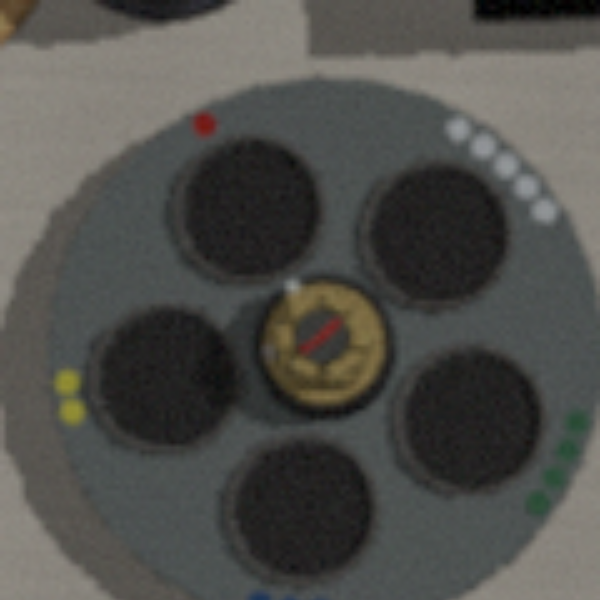

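View pics/t_b.png

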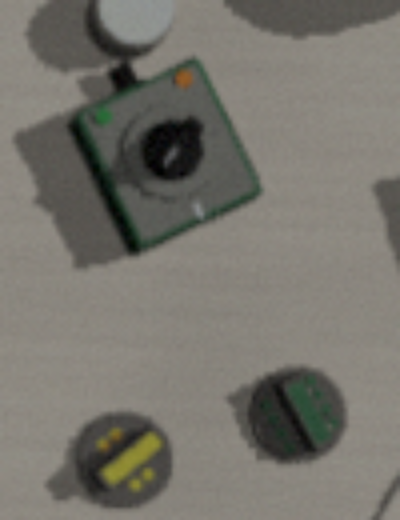

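Request:
arm_command:
  plan: [-1,0.83,0.57,0,-0.59,-1,0.83,0.57,0,-0.59,-1,0.83,0.57,0,-0.59,-1,0.83,0.57,0,-0.59,-1,0.83,0.57,0,-0.59,-1,0.83,0.57,0,-0.59,-1,0.83,0.57,0,-0.59,-1,0.83,0.57,0,-0.59,-1,0.83,0.57,0,-0.59,-1,0.83,0.57,0,-0.59,-1,0.83,0.57,0,-0.59]
  newtons: 30

```text
time_s: 1.95
ee_pos: [0.5742, -0.2656, 0.4042]
eef_rot: [3.141, 0.001, -0.777]
force: [0.9, -0.7, -1.0]
grip_width: 0.0939
```

```bash
python3 - <<'E'
from h import *
p,im=snap('wrist','w1');pt,_=snap('top','top1')
for n,z in (('speed_knob_grip',.087),):
    for x in vision.pinpoint(n,'wrist'): print(n,np.round(x['at'],1),round(x['confidence'],2),at_z(p,x['at'],z).round(4))
for x in vision.pinpoint('casting_1','top'): print(np.round(x['at'],1),round(x['confidence'],2),at_z(pt,x['at'],0).round(4))
s=sensors.get_obs();print(s['ee_pos'],s['eef_rot'],s['time_s'])
E
```

```text
speed_knob_grip [156.7 316.2] 0.76 [ 0.6186 -0.3065  0.087 ]
[254.6 462.9] 0.97 [ 0.4273 -0.4052  0.    ]
[206.6 222.1] 0.91 [0.5538 0.303  0.    ]
[244.3 186.9] 0.9 [0.4407 0.4031 0.    ]
[192.8 173.5] 0.31 [0.592  0.4487 0.    ]
[ 0.57332571 -0.26672828  0.40491266] [ 3.14157044e+00 -2.48743172e-04 -7.80341417e-01] 2.15
```

View pics/w1.png

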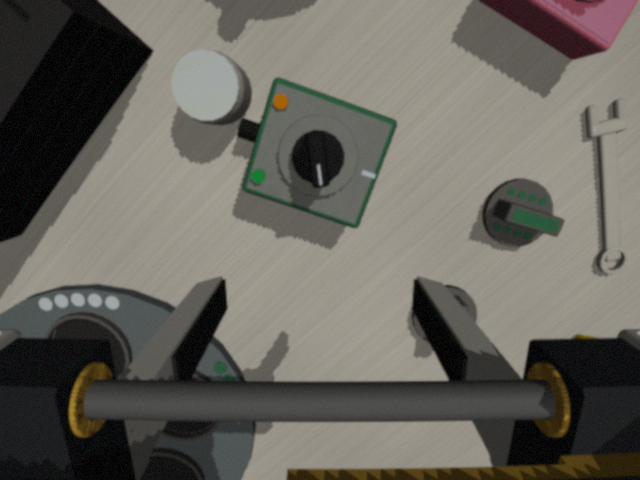

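View pics/top1.png

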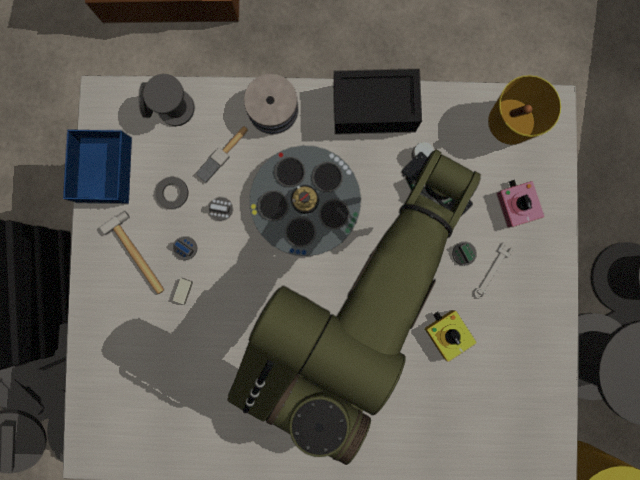

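```bash
python3 - <<'E'
from h import *
im=cv2.imread('pics/w1.png')
c=im[100:240,240:400].copy(); c=cv2.convertScaleAbs(c,alpha=1.8,beta=20)
cv2.imwrite('pics/w1c.png',cv2.resize(c,None,fx=4,fy=4,interpolation=cv2.INTER_CUBIC))
E
```

```text
(no output)
```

View pics/w1c.png

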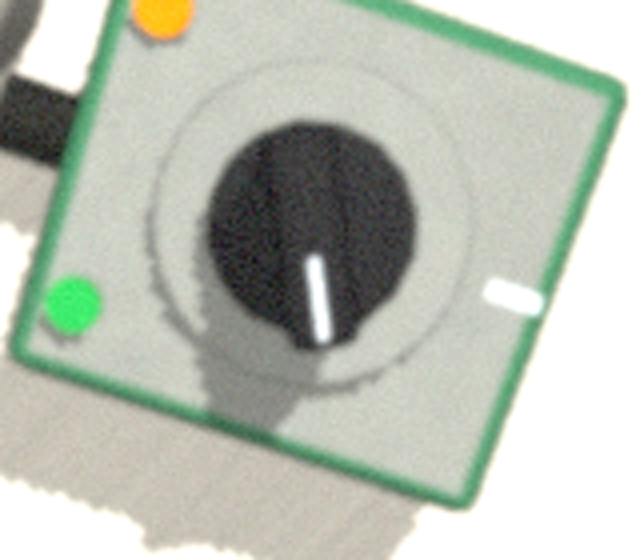

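```bash
python3 - <<'E'
from h import *
p=vision.camera_params('wrist')
f=lambda x,y,z: at_z(p,(100+y/4,240+x/4),z)
a=f(314,260,.094);b=f(323,338,.094);print(a,b,np.degrees(np.arctan2(*(b-a)[:2][::-1])))
c=f(312,222,.064);print('skirt',c); c2=f(313,222,.05);print('ring',c2)
m1=f(487,290,.05);m2=f(540,302,.05);print('mark',m1,m2,np.degrees(np.arctan2(*((m1+m2)/2-c)[:2][::-1])))
print('corners',[f(x,y,.05).round(4) for x,y in((120,-60),(622,85),(465,505),(18,352))])
E
```

```text
[ 0.61251575 -0.30506547  0.094     ] [ 0.60098741 -0.2960347   0.094     ] 141.92647104714337
skirt [ 0.61658041 -0.30847765  0.064     ]
ring [ 0.61589863 -0.3080587   0.05      ]
mark [ 0.57927217 -0.32462381  0.05      ] [ 0.56932991 -0.33103588  0.05      ] -155.4053980170098
corners [array([ 0.6841, -0.32  ,  0.05  ]), array([ 0.5905, -0.3739,  0.05  ]), array([ 0.5479, -0.2885,  0.05  ]), array([ 0.6415, -0.2428,  0.05  ])]
```

Request:
arm_command:
  plan: [-0.5,0.105,-0.105,0,0.055,-0.5,0.105,-0.105,0,0.055,-0.5,0.105,-0.105,-0.2,0.055,-0.5,0.105,-0.105,-0.345,0.055,-0.5,0.105,-0.105,-0.345,0.055,-0.5,0.105,-0.105,-0.345,0.055,1,0.105,-0.105,-0.345,0.055,1,0.105,-0.105,-0.345,0.055,1,0.105,-0.105,-0.345,0.055,1,0.105,-0.105,-0.345,0.055,1,0.105,-0.105,-0.345,0.055,1,0.105,-0.105,-0.345,0.055]
  newtons: 20

```text
time_s: 3.35
ee_pos: [0.6161, -0.3078, 0.267]
eef_rot: [-3.142, -0.0, -0.665]
force: [0.5, 0.2, 0.7]
grip_width: 0.0259
```

```bash
python3 - <<'E'
from h import *
p,im=snap('wrist','w2')
s=sensors.get_obs();print(s['ee_pos'],s['eef_rot'],s['force'],s['moment'],s['grip_width'])
E
```

```text
[ 0.61611507 -0.30782042  0.26686155] [-3.14156202e+00 -2.25709350e-04 -6.64611214e-01] [-0.94159716 -0.56350682  0.30540931] [ 0.13689489 -0.01460496  0.02671715] 0.02177696870502159
```

View pics/w2.png

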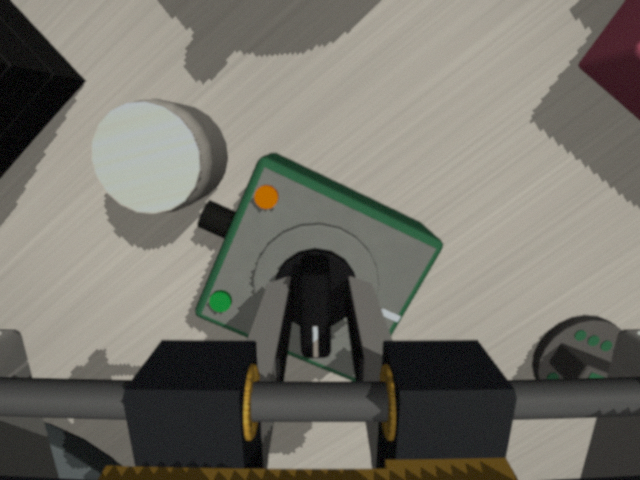

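The fingers straddle the bar at (315,300), well lined up and still closing. I'll close the last bit and turn anticlockwise.

Request:
arm_command:
  plan: [1,0,0,0,0,1,0,0,0,0,1,0,0,0,0,1,0,0,0,0.06,1,0,0,0,0.12,1,0,0,0,0.18,1,0,0,0,0.24,1,0,0,0,0.3,1,0,0,0,0.36,1,0,0,0,0.42,1,0,0,0,0.47,1,0,0,0,0.51,1,0,0,0,0.53,1,0,0,0,0.54,1,0,0,0,0.54]
  newtons: 20

```text
time_s: 4.9
ee_pos: [0.617, -0.3064, 0.2668]
eef_rot: [-3.141, -0.003, 0.468]
force: [7.9, 9.7, 0.0]
grip_width: 0.0141
```

```bash
python3 - <<'E'
from h import *
p,im=snap('wrist','w3')
s=sensors.get_obs();print(s['ee_pos'],s['eef_rot'],s['force'],s['moment'],s['grip_width'])
E
```

```text
[ 0.61694988 -0.30641623  0.26679485] [-3.14060156e+00 -2.71905921e-03  4.67382365e-01] [ 1.10400595  2.78213495 -0.41446027] [ 0.55876966 -0.06141202 -0.01420635] 0.014251111599846392
```

View pics/w3.png

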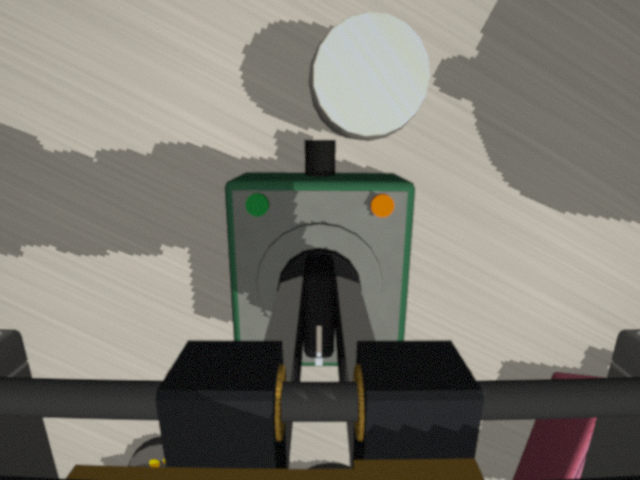

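The pointer at (319,345) lines up with the white mark at (319,362). I'll press a little further to check for the stop.

Request:
arm_command:
  plan: [1,0,0,0,0.02,1,0,0,0,0.04,1,0,0,0,0.04]

```text
time_s: 5.25
ee_pos: [0.6163, -0.3069, 0.2666]
eef_rot: [-3.14, -0.001, 0.552]
force: [0.1, 7.7, 1.9]
grip_width: 0.0149
```

```bash
python3 - <<'E'
from h import *
p,im=snap('wrist','w4')
s=sensors.get_obs();print(s['ee_pos'],s['eef_rot'],s['force'],s['moment'],s['grip_width'])
cv2.imwrite('pics/w4c.png',cv2.resize(im[160:380,200:440],None,fx=2.5,fy=2.5))
E
```

```text
[ 0.61635451 -0.30693249  0.26656   ] [-3.13961403e+00 -7.58290920e-04  5.50705334e-01] [-0.01434773  8.47157728  1.71136966] [ 1.41027348 -0.03178169 -0.3341049 ] 0.014706149506614535
```

View pics/w4c.png

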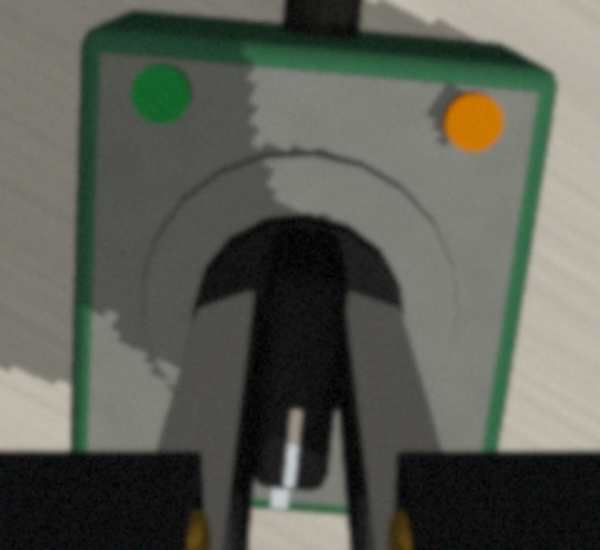

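The stop is felt: −0.33 N m about z, with the pointer on the mark. Releasing, then over to look at casting 2.

Request:
arm_command:
  plan: [-0.3,0,0,0,0,-0.3,0,0,0,0,-0.3,0,0,0,0,-0.3,0,0,0,0,-0.3,0,0,0.12,0,-0.3,0,0,0.28,0,-1,-0.2,0.05,0.28,-0.2,-1,-0.625,0.15,0.28,-0.71,-1,-0.625,0.15,0.28,-0.71,-1,-0.625,0.15,0.28,-0.71,-1,-0.625,0.15,0.28,-0.71,-1,-0.625,0.15,0.28,-0.71,-1,-0.625,0.15,0.28,-0.71,-1,-0.625,0.15,0.28,-0.71,-1,-0.625,0.15,0.28,-0.71,-1,-0.625,0.15,0.28,-0.71,-1,-0.625,0.15,0.28,-0.71,-1,-0.625,0.15,0.28,-0.71,-1,-0.625,0.15,0.28,-0.71,-1,-0.625,0.15,0.28,-0.71]

```text
time_s: 7.3
ee_pos: [0.3661, -0.2478, 0.3787]
eef_rot: [3.142, -0.0, -0.935]
force: [-0.9, 0.4, 0.3]
grip_width: 0.0942
```

```bash
python3 - <<'E'
from h import *
p,im=snap('wrist','w5');pt,it=snap('top','top2')
for x in vision.pinpoint('casting_2','wrist'): print(np.round(x['at'],1),round(x['confidence'],2),at_z(p,x['at'],0).round(4))
for x in vision.pinpoint('speed_knob_grip','top'): print('knob',np.round(x['at'],1))
s=sensors.get_obs();print(s['ee_pos'],s['eef_rot'],s['time_s'])
cv2.imwrite('pics/kn.png',cv2.resize(it[150:230,390:480],None,fx=6,fy=6,interpolation=cv2.INTER_CUBIC))
E
```

```text
[171.6 314.2] 0.71 [ 0.3953 -0.2802  0.    ]
[ 25.1 366.8] 0.68 [ 0.4326 -0.4065  0.    ]
knob [334.6 452. ]
knob [185.3 433.7]
knob [200.  527.7]
[ 0.36610231 -0.24784179  0.37863058] [ 3.14157451e+00  2.16644794e-05 -9.36332218e-01] 7.5
```

View pics/w5.png

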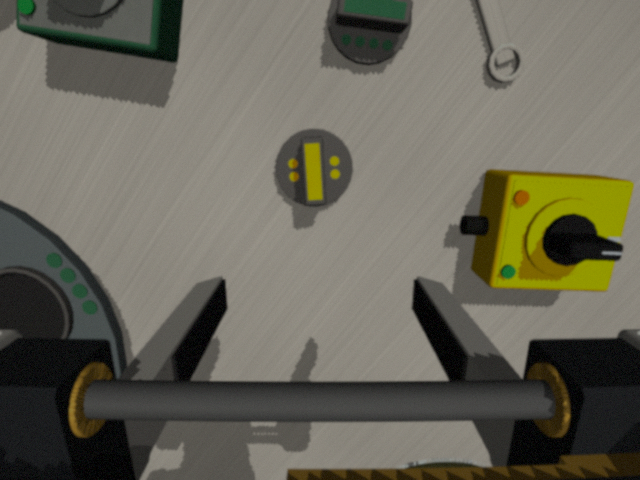

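View pics/kn.png

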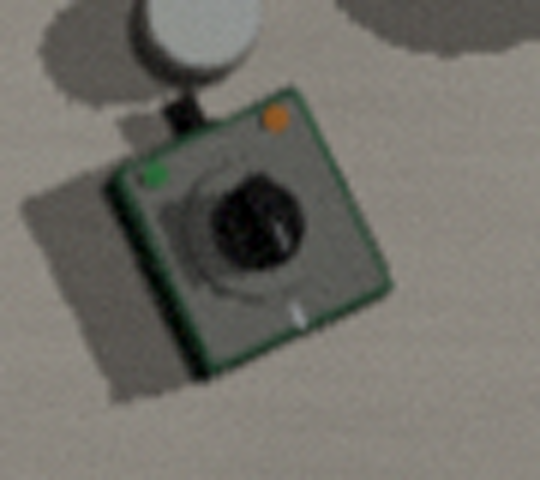

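The knob's white line points at its mark. Casting 2 shows at (314,170) in the wrist picture. Measuring its painted rib by colour in the wrist and top views.

```bash
cat >> h.py <<'E'
HS={'y':((20,120,90),(35,255,255)),'b':((100,90,50),(130,255,255)),'g':((45,60,40),(90,255,255)),'w':((0,0,150),(180,50,255))}
def rib(im,col,around,r=60):
    hsv=cv2.cvtColor(im,cv2.COLOR_BGR2HSV);m=cv2.inRange(hsv,*[np.array(v) for v in HS[col]])
    k=np.zeros_like(m);cv2.circle(k,(int(around[1]),int(around[0])),r,255,-1);m&=k
    n,l,st,ce=cv2.connectedComponentsWithStats(m)
    i=1+np.argmax(st[1:,4]);pts=np.argwhere(l==i)[:,::-1].astype(np.float32)
    return cv2.minAreaRect(pts),st[i,4]
def ribpose(p,im,col,around,z=.04,r=60):
    (c,wh,a),n=rib(im,col,around,r);box=cv2.boxPoints((c,wh,a))
    P=np.array([at_z(p,b[::-1],z) for b in box]);e1=P[1]-P[0];e2=P[2]-P[1]
    e=e1 if np.linalg.norm(e1)>np.linalg.norm(e2) else e2
    return at_z(p,c[::-1],z),np.degrees(np.arctan2(e[1],e[0])),np.linalg.norm(e1),np.linalg.norm(e2),c[::-1],n
E
python3 - <<'E'
from h import *
p=vision.camera_params('wrist');pt=vision.camera_params('top')
im=cv2.imread('pics/w5.png');it=cv2.imread('pics/top2.png')
w=ribpose(p,im,'y',(170,314));print(w)
t=ribpose(pt,it,'y',(265,421),r=14);print(t)
print(tri(ray(p,w[4]),ray(pt,t[4])))
for x in vision.pinpoint('casting_1','top'): print(np.round(x['at'],1),round(x['confidence'],2),at_z(pt,x['at'],0).round(4))
E
```

```text
(array([ 0.39818659, -0.28328682,  0.04      ]), np.float64(129.7201264942322), np.float64(0.01300171991381089), np.float64(0.04700604334401301), (171.17086791992188, 313.009765625), np.int32(919))Traceback (most recent call last):
  File "<stdin>", line 5, in <module>
  File "h.py", line 28, in ribpose
    (c,wh,a),n=rib(im,col,around,r);box=cv2.boxPoints((c,wh,a))
               ~~~^^^^^^^^^^^^^^^^^
  File "h.py", line 25, in rib
    i=1+np.argmax(st[1:,4]);pts=np.argwhere(l==i)[:,::-1].astype(np.float32)
        ~~~~~~~~~^^^^^^^^^^
    return _wrapfunc(a, 'argmax', axis=axis, out=out, **kwds)
    return bound(*args, **kwds)
ValueError: attempt to get argmax of an empty sequence
```

```bash
python3 - <<'E'
from h import *
p=vision.camera_params('wrist');pt=vision.camera_params('top')
im=cv2.imread('pics/w5.png');it=cv2.imread('pics/top0.png')
w=ribpose(p,im,'y',(170,314))
t=ribpose(pt,it,'y',(265,421),r=14);print(t)
print(tri(ray(p,w[4]),ray(pt,t[4])))
s=sensors.get_obs();print(s['time_s'])
E
```

```text
(array([ 0.39601902, -0.28094982,  0.04      ]), np.float64(-50.47805378566623), np.float64(0.0469860237787095), np.float64(0.011979108487082508), (264.1828918457031, 422.6463317871094), np.int32(71))
[ 0.39699516 -0.28253137  0.0289251 ]
7.5
```

View pics/top2.png

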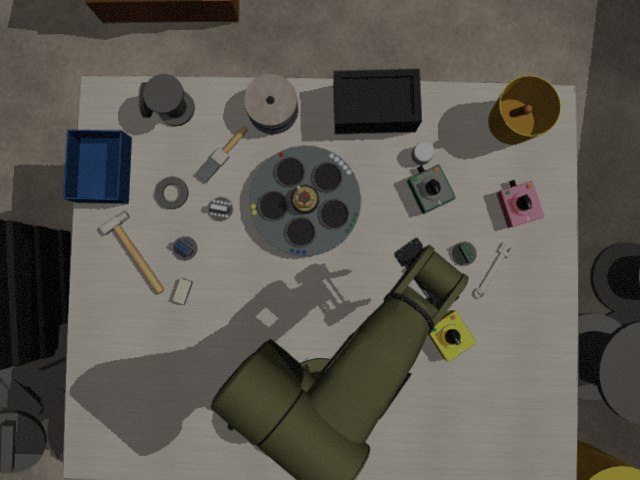

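Request:
arm_command:
  plan: [-0.4,0.079,-0.087,-0.1,0.028,-0.4,0.079,-0.087,-0.2,0.028,-0.4,0.079,-0.087,-0.27,0.028,-0.4,0.079,-0.087,-0.27,0.028]

```text
time_s: 7.9
ee_pos: [0.3972, -0.2823, 0.2673]
eef_rot: [3.14, 0.007, -0.878]
force: [0.2, 0.2, 0.3]
grip_width: 0.0672
```

```bash
python3 - <<'E'
from h import *
import pickle
im0=cv2.imread('pics/w5.png')
p,im=snap('wrist','w6')
w=ribpose(p,im,'y',(330,314),r=150);print(w)
s=sensors.get_obs();print(s['ee_pos'],s['eef_rot'],s['time_s'],s['grip_width'])
E
```

```text
(array([ 0.39821245, -0.28316024,  0.04      ]), np.float64(130.09705753924325), np.float64(0.012218445666501713), np.float64(0.046267643150291866), (269.0, 318.0), np.int32(1732))
[ 0.39761203 -0.28260453  0.26987551] [ 3.14101289e+00  2.99454802e-03 -8.78101642e-01] 7.95 0.0662436877924854
```

View pics/w6.png

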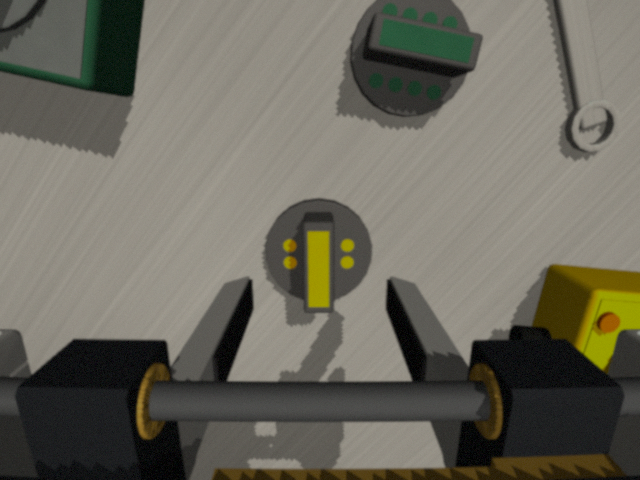

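The rib reads the same xy at z = 40 mm from both wrist heights, so the height is confirmed. Before picking, I'll take one clear wrist look at the turntable for pocket positions.

Request:
arm_command:
  plan: [-1,0,0,0.12,0,-1,0.1,0.2,0.3,0.1,-1,0.305,0.857,0.575,0.42,-1,0.305,0.857,0.575,0.42,-1,0.305,0.857,0.575,0.42,-1,0.305,0.857,0.575,0.42,-1,0.305,0.857,0.575,0.42,-1,0.305,0.857,0.575,0.42,-1,0.305,0.857,0.575,0.42,-1,0.305,0.857,0.575,0.42,-1,0.305,0.857,0.575,0.42,-1,0.305,0.857,0.575,0.42,-1,0.305,0.857,0.575,0.42]

```text
time_s: 9.25
ee_pos: [0.5193, 0.0589, 0.5007]
eef_rot: [3.141, 0.0, -0.0]
force: [0.4, -0.3, 0.3]
grip_width: 0.0937
```

```bash
python3 - <<'E'
from h import *
p,im=snap('wrist','w7')
import pickle;pickle.dump(p,open('w7.pkl','wb'))
s=sensors.get_obs();print(s['ee_pos'],s['eef_rot'],s['time_s'],s['grip_width'])
for n,z in (('pocket_1',.045),('nut_slot_a',.105),('cotter_hole',.103),('turntable',0)):
    for x in vision.pinpoint(n,'wrist'): print(n,np.round(x['at'],1),round(x['confidence'],2),at_z(p,x['at'],z).round(4))
E
```

```text
[0.51939215 0.05896676 0.50058903] [ 3.14144890e+00  3.36158170e-04 -3.19920329e-04] 9.3 0.0940561686854096
pocket_1 [188.2 394.7] 0.74 [ 0.5363 -0.027   0.045 ]
pocket_1 [ 75.8 282. ] 0.72 [0.6557 0.0981 0.045 ]
pocket_1 [ 86.6 377.6] 0.69 [ 0.645  -0.0035  0.045 ]
nut_slot_a [157.3 323.4] 0.76 [0.5743 0.0548 0.105 ]
nut_slot_a [155.4 321.1] 0.59 [0.5761 0.057  0.105 ]
nut_slot_a [157.9 320.3] 0.55 [0.5738 0.0577 0.105 ]
cotter_hole [155.1 323.9] 0.76 [0.5763 0.0543 0.103 ]
turntable [152.4 321.8] 0.86 [0.5738 0.0555 0.    ]
```

View pics/w7.png

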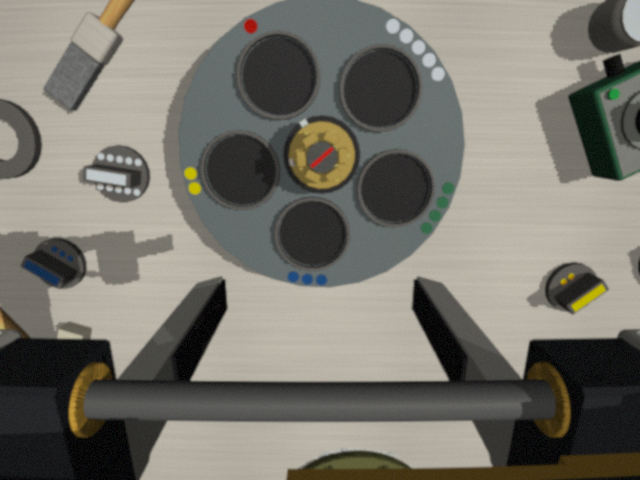

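```bash
python3 - <<'E'
from h import *
import pickle
from scipy.optimize import least_squares
p=pickle.load(open('w7.pkl','rb'));im=cv2.imread('pics/w7.png')
g=cv2.GaussianBlur(cv2.cvtColor(im,cv2.COLOR_BGR2GRAY),(5,5),0)
m=((g<62)).astype(np.uint8)*255
Q=[]
for (r,c) in ((170,240),(234,312),(188,396),(87,380),(75,277)):
    k=np.zeros_like(m);cv2.circle(k,(c,r),48,255,-1);mm=cv2.morphologyEx(m&k,cv2.MORPH_OPEN,np.ones((9,9)))
    cs,_=cv2.findContours(mm,cv2.RETR_EXTERNAL,cv2.CHAIN_APPROX_NONE);cc=max(cs,key=cv2.contourArea)
    e=cv2.fitEllipse(cv2.convexHull(cc));W=np.array([at_z(p,q[0][::-1],.049) for q in cv2.convexHull(cc).astype(float)])
    ctr,rad=cv2.minEnclosingCircle(W[:,:2].astype(np.float32))
    P=at_z(p,e[0][::-1],.048);Q.append(P[:2]);print(np.round(e[0],1),np.round(e[1],1),P.round(4),np.round(ctr,4),round(rad,4))
Q=np.array(Q)
# names: 2,3,4,5,1 ; rotate ccw world?
f=lambda v:(np.array([[v[0]+.092*np.cos(v[2]+i*2*np.pi/5*1),v[1]+.092*np.sin(v[2]+i*2*np.pi/5)] for i in range(5)])-Q).ravel()
r=least_squares(f,[.574,.057,np.arctan2(*(Q[0]-[.574,.057])[::-1])]);print(r.x,np.abs(r.fun).max());print(dict(zip((2,3,4,5,1),(f(r.x).reshape(5,2)+Q).round(4).tolist())))
# plate rim
gr=cv2.inRange(cv2.cvtColor(im,cv2.COLOR_BGR2HSV),np.array((80,25,60)),np.array((120,120,140)))
cs,_=cv2.findContours(cv2.morphologyEx(gr,cv2.MORPH_CLOSE,np.ones((25,25))),cv2.RETR_EXTERNAL,cv2.CHAIN_APPROX_NONE);cc=cv2.convexHull(max(cs,key=cv2.contourArea))
W=np.array([at_z(p,q[0][::-1],.045) for q in cc.astype(float) if q[0][1]>3])[:,:2]
h=least_squares(lambda v:np.hypot(*(W-v[:2]).T)-v[2],[.57,.06,.16],loss='soft_l1',f_scale=.002);print('rim',h.x)
cv2.imwrite('pics/w7c.png',cv2.resize(im[100:210,265:385],None,fx=5,fy=5,interpolation=cv2.INTER_CUBIC))
E
```

```text
[243.2 169.3] [69.7 74.7] [0.5579 0.1434 0.048 ] [0.5568 0.1431] 0.0414
[312.9 233.5] [64.5 67.3] [0.4838 0.0661 0.048 ] [0.4831 0.066 ] 0.0397
[396.6 187.7] [68.2 70.6] [ 0.5372 -0.0285  0.048 ] [ 0.5363 -0.0283] 0.0397
[381.5  87.3] [73.  78.9] [ 0.644  -0.0073  0.048 ] [ 0.6432 -0.0068] 0.0396
[279.2  74.5] [72.6 79.7] [0.6566 0.1007 0.048 ] [0.6564 0.1007] 0.0397
[0.575901   0.05487781 1.76942494] 0.0016508402526126398
{2: [0.5577, 0.1451], 3: [0.4845, 0.0655], 4: [0.5376, -0.0288], 5: [0.6436, -0.0074], 1: [0.6561, 0.1]}
rim [0.57608634 0.05402935 0.15686985]
```

View pics/w7c.png

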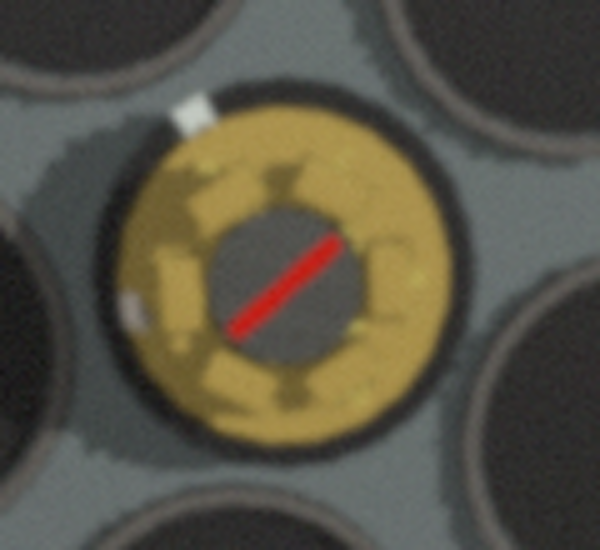

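Pentagon fit: turntable centre (0.576, 0.055), residual below 2 mm. Now going to grasp casting 2.

Request:
arm_command:
  plan: [-0.5,-0.302,-0.859,-0.45,-0.42,-0.5,-0.302,-0.859,-0.45,-0.42,-0.5,-0.302,-0.859,-0.45,-0.42,-0.5,-0.302,-0.859,-0.45,-0.42,-0.5,-0.302,-0.859,-0.45,-0.42,-0.5,-0.302,-0.859,-0.45,-0.42,-0.5,-0.302,-0.859,-0.45,-0.42,-0.5,-0.302,-0.859,-0.45,-0.42,-0.5,-0.302,-0.859,-0.45,-0.42,-0.5,-0.302,-0.859,-0.6,-0.42,-0.5,-0.302,-0.859,-0.7,-0.42,-0.5,-0.302,-0.859,-0.722,-0.42,-0.5,-0.302,-0.859,-0.722,-0.42,1,-0.302,-0.859,-0.722,-0.42,1,-0.302,-0.859,-0.722,-0.42,1,-0.302,-0.859,-0.722,-0.42,1,-0.302,-0.859,-0.722,-0.42,1,-0.302,-0.859,-0.722,-0.42,1,-0.302,-0.859,-0.722,-0.42,1,-0.302,-0.859,-0.722,-0.42]
  newtons: 45

```text
time_s: 11.5
ee_pos: [0.3989, -0.2835, 0.2119]
eef_rot: [-3.142, 0.0, -0.878]
force: [-0.7, -0.4, 0.9]
grip_width: 0.0181
```

Request:
arm_command:
  plan: [1,0,0,0,0,1,0,0,0.04,0,1,0,0,0.15,0,1,0,0,0.28,0,1,0,0,0.28,0]

```text
time_s: 12.0
ee_pos: [0.3994, -0.2838, 0.3291]
eef_rot: [-3.14, -0.008, -0.878]
force: [0.9, 0.5, -4.2]
grip_width: 0.0177
```

```bash
python3 - <<'E'
from h import *
p,im=snap('wrist','w8')
s=sensors.get_obs();print(s['ee_pos'],s['eef_rot'],s['time_s'],s['grip_width'],s['force'])
E
```

```text
[ 0.39905232 -0.2835528   0.32620077] [-3.14063103 -0.0048043  -0.87832475] 12.05 0.0177452964386923 [-0.23368505  0.92742729 -4.47901278]
```

View pics/w8.png

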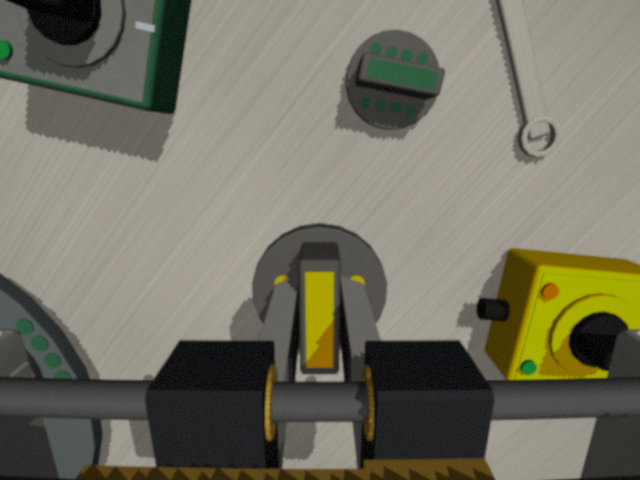

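Casting 2 is held: opening 17.7 mm, the load reads 4.2 to 4.5 N. Carrying it to pocket 2.

Request:
arm_command:
  plan: [1,0.05,0.05,0.12,0.05,1,0.35,0.9,0.12,0.42,1,0.35,0.9,0.12,0.42,1,0.35,0.9,0.12,0.42,1,0.35,0.9,0.12,0.42,1,0.35,0.9,0.12,0.42,1,0.35,0.9,0.12,0.42,1,0.35,0.9,0.12,0.42,1,0.35,0.9,0.12,0.42,1,0.35,0.9,0.12,0.42,1,0.35,0.9,0.12,0.42]

```text
time_s: 13.15
ee_pos: [0.5387, 0.076, 0.3702]
eef_rot: [3.141, 0.003, 0.001]
force: [0.5, -1.3, -3.7]
grip_width: 0.0174
```

```bash
python3 - <<'E'
from h import *
p,im=snap('wrist','w9')
s=sensors.get_obs();print(s['ee_pos'],s['eef_rot'],s['time_s'],s['grip_width'],s['force'])
print((np.array([.5577,.1451])-s['ee_pos'][:2])/.4)
E
```

```text
[0.53868759 0.07553755 0.3706738 ] [3.14120665e+00 2.00939562e-03 4.22259021e-04] 13.2 0.017489026133659914 [ 0.34894311 -0.4134992  -2.79560333]
[0.04753103 0.17390612]
```

View pics/w9.png

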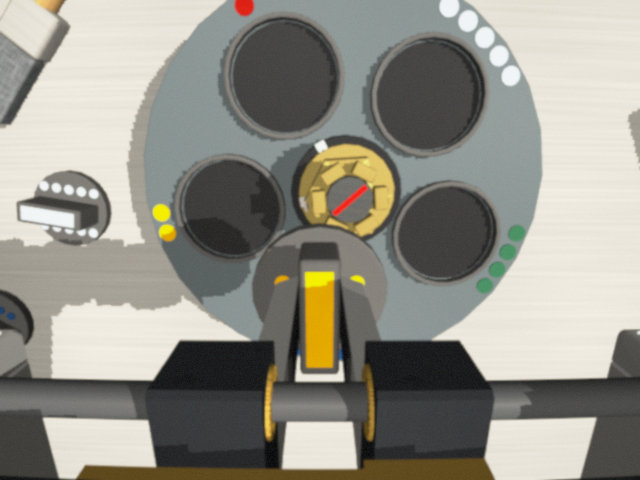

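Request:
arm_command:
  plan: [1,0.047,0.174,0,0,1,0.047,0.174,0,0,1,0.047,0.174,-0.1,0,1,0.047,0.174,-0.2,0,1,0.047,0.174,-0.25,0,1,0.047,0.174,-0.27,0,1,0.047,0.174,-0.28,0,1,0.047,0.174,-0.28,0]

```text
time_s: 14.0
ee_pos: [0.5579, 0.1456, 0.2605]
eef_rot: [-3.141, -0.001, 0.0]
force: [0.1, 0.2, -4.1]
grip_width: 0.0179
```

```bash
python3 - <<'E'
from h import *
p,im=snap('wrist','w10')
s=sensors.get_obs();print(s['ee_pos'],s['eef_rot'],s['time_s'],s['grip_width'],s['force'])
E
```

```text
[0.55797191 0.14575868 0.26097756] [-3.14128211e+00 -1.62088161e-03  7.00878799e-04] 14.05 0.017327157811864016 [ 0.653559    0.05575086 -3.85079635]
```

View pics/w10.png

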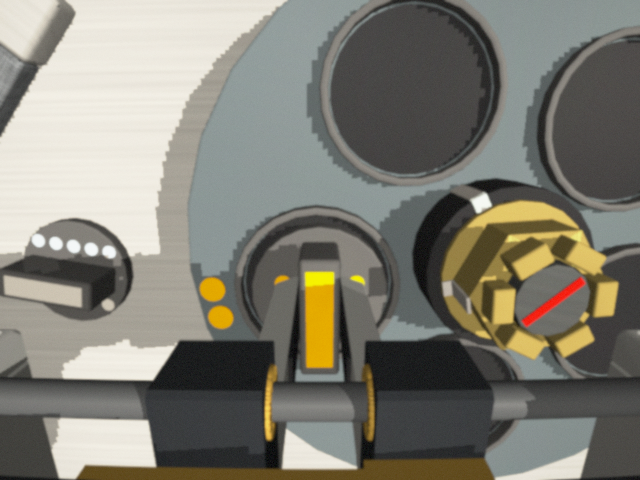

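Casting 2 is centred in ring 2. I'll lower it the last 4 mm, release, and go to look at casting 3.

Request:
arm_command:
  plan: [1,0,0,-0.005,0,1,0,0,-0.01,0,1,0,0,-0.01,0,0.1,0,0,-0.01,0,0.1,0,0,-0.01,0,0.1,0,0,-0.01,0,0.1,0,0,-0.01,0,0.1,0,0,0.1,0,0.1,0,0,0.2,0,0.1,-0.02,0.04,0.3,0,-1,-0.38,0.64,0.3,0,-1,-0.38,0.64,0.3,0,-1,-0.38,0.64,0.3,0,-1,-0.38,0.64,0.3,0,-1,-0.38,0.64,0.3,0,-1,-0.38,0.64,0.3,0,-1,-0.38,0.64,0.3,0,-1,-0.38,0.64,0.3,0,-1,-0.38,0.64,0.3,0]

```text
time_s: 15.95
ee_pos: [0.4063, 0.4013, 0.3798]
eef_rot: [3.141, -0.0, 0.0]
force: [0.7, 0.7, -0.4]
grip_width: 0.0941
```

```bash
python3 - <<'E'
from h import *
p,im=snap('wrist','w11');snap('top','top3')
s=sensors.get_obs();print(s['ee_pos'],s['eef_rot'],s['time_s'],s['grip_width'],s['force'])
for x in vision.pinpoint('casting_3','wrist'): print(np.round(x['at'],1),round(x['confidence'],2),at_z(p,x['at'],0).round(4))
E
```

```text
[0.40642736 0.40122035 0.379889  ] [ 3.14155451e+00 -5.31708703e-05 -2.76229427e-04] 16.05 0.09375570252860288 [-0.12749149  0.22181623 -0.05117803]
[191.6 314.9] 0.83 [0.4308 0.4052 0.    ]
[ 56.4 429.1] 0.75 [0.5491 0.3058 0.    ]
```

View pics/w11.png

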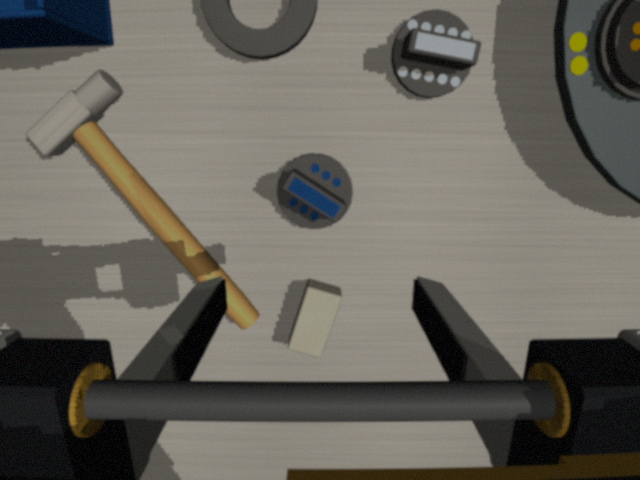

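View pics/top3.png

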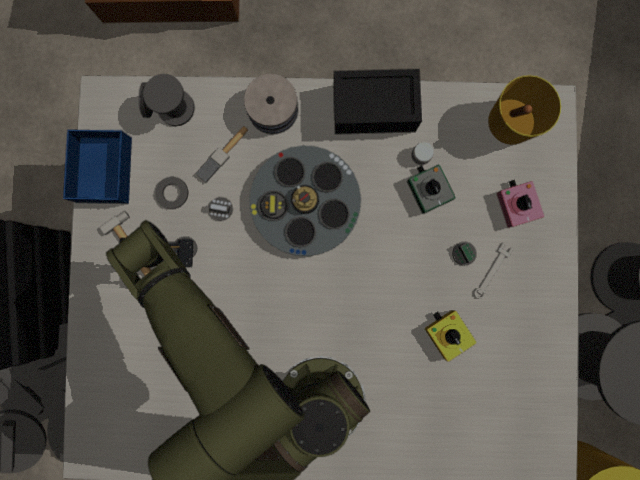

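Casting 2 sits in pocket 2 (top view, 272,205). Blue casting 3 is at (315,190) in the wrist view, with the chalk block about 10 cm off.

```bash
python3 - <<'E'
from h import *
p=vision.camera_params('wrist');pt=vision.camera_params('top')
im=cv2.imread('pics/w11.png');it=cv2.imread('pics/top2.png')
w=ribpose(p,im,'b',(195,315),r=30);print(w)
t=ribpose(pt,it,'b',(248,184),r=14);print(t); print(tri(ray(p,w[4]),ray(pt,t[4])))
print('chalk',at_z(p,(283,315),.025),at_z(p,(355,305),.025),'handle end',at_z(p,(320,245),.015))
w=ribpose(p,im,'w',(47,445),r=25);print('white',w)
E
```

```text
(array([0.43194008, 0.40607915, 0.04      ]), np.float64(-123.12540533922466), np.float64(0.012245096019268044), np.float64(0.04587744349403973), (197.39691162109375, 313.44525146484375), np.int32(787))
(array([0.43020465, 0.40821861, 0.04      ]), np.float64(-122.02314554704246), np.float64(0.011091323799369404), np.float64(0.04587863249979587), (247.15380859375, 181.7307586669922), np.int32(63))
[0.43113219 0.4069564  0.04131542]
chalk [0.34898652 0.4051823  0.025     ] [0.27238438 0.41534418 0.025     ] handle end [0.30550763 0.47485283 0.015     ]
white (array([0.54982205, 0.30440507, 0.04      ]), np.float64(-99.45588791921176), np.float64(0.010261142652546663), np.float64(0.03877268703627939), (45.65384292602539, 445.26922607421875), np.int32(704))
```

Request:
arm_command:
  plan: [-0.5,0.064,0.012,-0.05,0.475,-0.5,0.064,0.012,-0.1,0.475,-0.5,0.064,0.012,-0.15,0.475,-0.5,0.064,0.012,-0.2,0.475,-0.5,0.064,0.012,-0.2,0.475,-0.5,0.064,0.012,-0.2,0.475,-0.5,0.064,0.012,-0.2,0.475,-0.5,0.064,0.012,-0.3,0.475,-0.5,0.064,0.012,-0.38,0.475,-0.5,0.064,0.012,-0.42,0.475,-0.5,0.064,0.012,-0.42,0.475,1,0.064,0.012,-0.42,0.475,1,0.064,0.012,-0.42,0.475,1,0.064,0.012,-0.42,0.475,1,0.064,0.012,-0.42,0.475,1,0.064,0.012,-0.42,0.475,1,0.064,0.012,-0.42,0.475,1,0.064,0.012,-0.42,0.475,1,0.064,0.012,-0.42,0.475]

```text
time_s: 18.0
ee_pos: [0.4313, 0.4069, 0.2119]
eef_rot: [3.142, -0.0, 0.996]
force: [0.2, -0.9, 1.4]
grip_width: 0.0176
```

Request:
arm_command:
  plan: [1,0,0,0.04,0,1,0,0,0.15,0,1,0,0,0.28,0,1,0,0,0.4,0,1,0,0,0.4,0]

```text
time_s: 18.5
ee_pos: [0.4313, 0.4071, 0.3801]
eef_rot: [3.138, -0.011, 0.996]
force: [0.4, 0.8, -3.3]
grip_width: 0.0176
```

```bash
python3 - <<'E'
from h import *
p,im=snap('wrist','w12')
s=sensors.get_obs();print(s['ee_pos'],s['eef_rot'],s['time_s'],s['grip_width'],s['force'])
print((np.array([.4845,.0655])-s['ee_pos'][:2])/.4)
E
```

```text
[0.43111712 0.4068824  0.37581125] [ 3.13979398 -0.00597362  0.99620945] 18.55 0.017853595436674776 [ 0.54304466 -0.59301408 -5.14149081]
[ 0.1334572  -0.85345599]
```

View pics/w12.png

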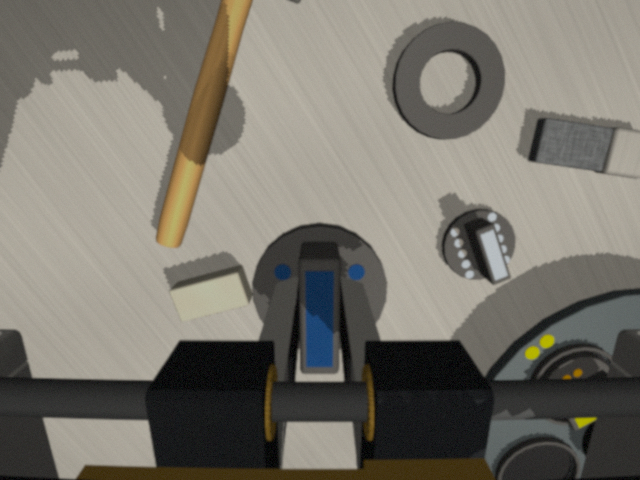

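Casting 3 is held. Carrying it to pocket 3.

Request:
arm_command:
  plan: [1,0.133,-0.853,0,0.22,1,0.133,-0.853,0,0.22,1,0.133,-0.853,0,0.22,1,0.133,-0.853,0,0.22,1,0.133,-0.853,0,0.22,1,0.133,-0.853,0,0.22,1,0.133,-0.853,0,0.22,1,0.133,-0.853,0,0.22,1,0.133,-0.853,-0.1,0.22,1,0.133,-0.853,-0.2,0.22,1,0.133,-0.853,-0.25,0.22,1,0.133,-0.853,-0.27,0.22,1,0.133,-0.853,-0.28,0.22,1,0.133,-0.853,-0.28,0.22]

```text
time_s: 19.95
ee_pos: [0.4845, 0.0659, 0.26]
eef_rot: [-3.142, -0.0, 1.457]
force: [-1.2, 0.3, -4.0]
grip_width: 0.0178
```

```bash
python3 - <<'E'
from h import *
p,im=snap('wrist','w13')
s=sensors.get_obs();print(s['ee_pos'],s['eef_rot'],s['time_s'],s['grip_width'],s['force'])
E
```

```text
[0.48465807 0.06591194 0.26054669] [ 3.14067566e+00 -1.70992565e-04  1.45707590e+00] 20.0 0.017579207632494633 [-0.13586867 -0.53063711 -4.24372775]
```

View pics/w13.png

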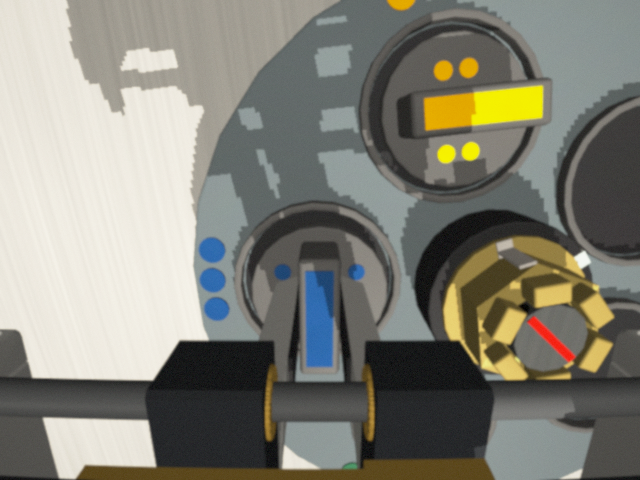

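Casting 3 is over ring 3 and centred; casting 2 lies flat in its pocket. Releasing, then on to casting 4.

Request:
arm_command:
  plan: [1,0,0,-0.005,0,1,0,0,-0.01,0,1,0,0,-0.01,0,0.1,0,0,-0.01,0,0.1,0,0,-0.01,0,0.1,0,0,-0.01,0,0.1,0,0,-0.01,0,0.1,0,0,0.1,0,0.1,0,0,0.2,0,0.1,-0.02,-0.04,0.3,0,-1,-0.19,-0.9,0.3,-0.36,-1,-0.19,-0.9,0.3,-0.36,-1,-0.19,-0.9,0.3,-0.36,-1,-0.19,-0.9,0.3,-0.36,-1,-0.19,-0.9,0.3,-0.36,-1,-0.19,-0.9,0.3,-0.36,-1,-0.19,-0.9,0.3,-0.36]

```text
time_s: 21.7
ee_pos: [0.4077, -0.2956, 0.38]
eef_rot: [3.141, -0.0, 0.702]
force: [0.2, 0.2, -1.0]
grip_width: 0.0929
```

Request:
arm_command:
  plan: [-1,0,-0.34,0,0,-1,0,-0.34,0,0,-1,0,-0.34,0,0,-1,0,-0.34,0,0]

```text
time_s: 22.1
ee_pos: [0.4077, -0.4331, 0.3789]
eef_rot: [-3.141, 0.0, 0.7]
force: [-0.0, 0.3, -0.2]
grip_width: 0.094
```

```bash
python3 - <<'E'
from h import *
p,im=snap('wrist','w14');pt,it=snap('top','top4')
s=sensors.get_obs();print(s['ee_pos'],s['eef_rot'],s['time_s'],s['grip_width'],s['force'])
x=vision.pinpoint('casting_4','wrist')
for a in x: print(np.round(a['at'],1),round(a['confidence'],2),at_z(p,a['at'],0).round(4))
w=ribpose(p,im,'g',x[0]['at'],r=45);print(w)
t=ribpose(pt,cv2.imread('pics/top0.png'),'g',(253,464),r=14);print(t); print(tri(ray(p,w[4]),ray(pt,t[4])))
E
```

```text
[ 0.4084206  -0.42989012  0.37921407] [-3.14053352e+00 -1.07440871e-04  7.01905704e-01] 22.2 0.09402865314092984 [0.174513   0.90171524 0.43130876]
[131.2 322.1] 0.69 [ 0.4698 -0.3838  0.    ]
(array([ 0.47262909, -0.38420152,  0.04      ]), np.float64(29.681980028825624), np.float64(0.04591375449807813), np.float64(0.012000893205123144), (128.5822296142578, 325.132568359375), np.int32(890))
(array([ 0.43362818, -0.41080266,  0.04      ]), np.float64(-150.26115142645966), np.float64(0.019659929236635208), np.float64(0.04342133498119977), (251.91036987304688, 468.06134033203125), np.int32(68))
[ 0.45023552 -0.38645196  0.13110229]
```

View pics/w14.png

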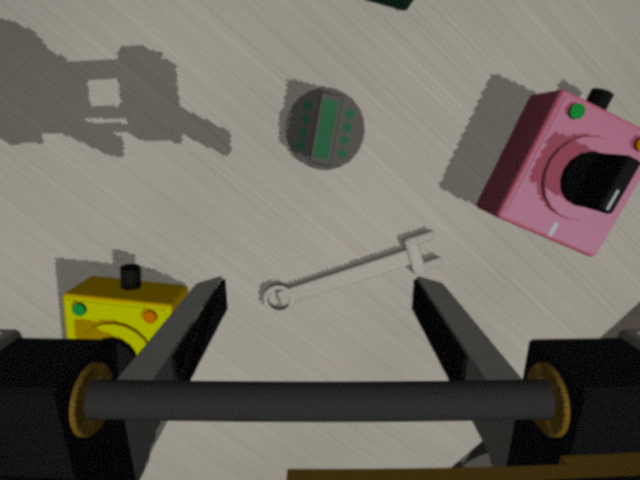

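View pics/top4.png

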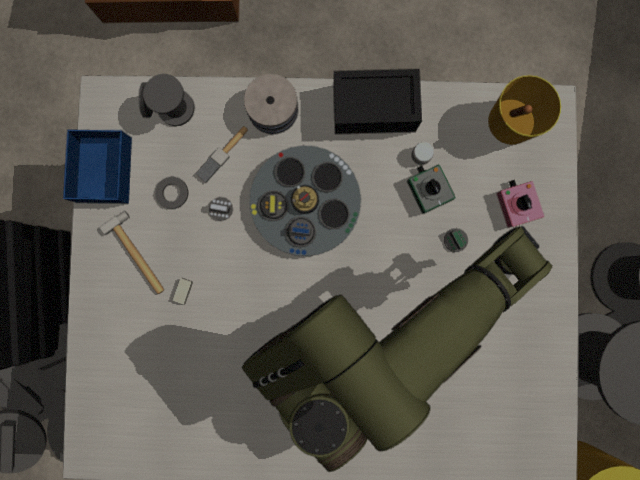

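Casting 4 was knocked: it is now at (456,240) in the top picture. I'll hover over the new place and re-measure.

Request:
arm_command:
  plan: [-0.5,0.16,0.114,-0.1,-0.088,-0.5,0.16,0.114,-0.2,-0.088,-0.5,0.16,0.114,-0.25,-0.088,-0.5,0.16,0.114,-0.25,-0.088]

```text
time_s: 22.65
ee_pos: [0.4731, -0.3814, 0.2758]
eef_rot: [-3.135, 0.002, 0.522]
force: [-0.1, -0.5, 0.0]
grip_width: 0.0707
```

```bash
python3 - <<'E'
from h import *
p,im=snap('wrist','w15')
s=sensors.get_obs();print(s['ee_pos'],s['eef_rot'],s['time_s'],s['grip_width'],s['force'])
w=ribpose(p,im,'g',(270,320),r=60);print(w)
pt=vision.camera_params('top');t=ribpose(pt,cv2.imread('pics/top4.png'),'g',(240,456),r=14);print(t); print(tri(ray(p,w[4]),ray(pt,t[4])))
print((w[0][:2]-s['ee_pos'][:2])/.4,(w[1]-np.degrees(s['eef_rot'][2]))/120,(.2115-s['ee_pos'][2])/.4)
E
```

```text
[ 0.47293241 -0.3826773   0.27901657] [-3.13846712e+00  1.02544990e-03  5.20905916e-01] 22.7 0.07048217289750056 [-0.47574615 -0.26103969  0.67996561]
(array([ 0.47276925, -0.38416636,  0.04      ]), np.float64(-149.40747963987712), np.float64(0.011595221869608858), np.float64(0.04631605117338901), (270.5, 325.9999694824219), np.int32(1481))
(array([ 0.47166471, -0.38584224,  0.04      ]), np.float64(-149.60085444392158), np.float64(0.01902731974082441), np.float64(0.044572337312641944), (238.4461669921875, 459.46923828125), np.int32(72))
[ 0.47188213 -0.3855135   0.03755355]
[-0.0004079  -0.00372265] -1.4937765846533033 -0.1687914369003624
```

View pics/w15.png

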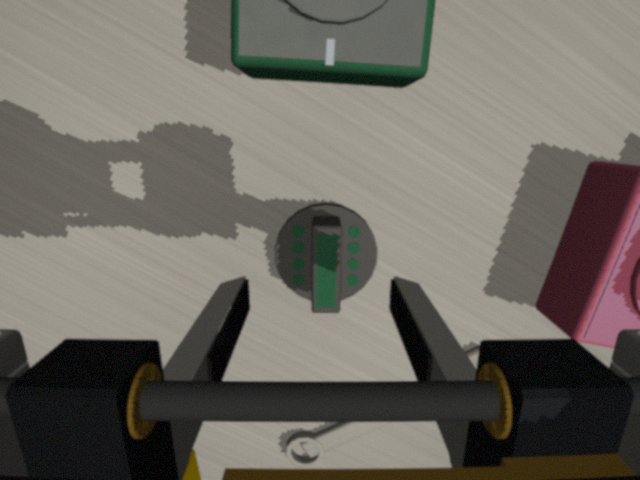

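Request:
arm_command:
  plan: [-0.5,0,-0.002,-0.08,0.006,-0.5,0,-0.002,-0.15,0.006,-0.5,0,-0.002,-0.169,0.006,-0.5,0,-0.002,-0.169,0.006,1,0,-0.002,-0.169,0.006,1,0,-0.002,-0.169,0.006,1,0,-0.002,-0.169,0.006,1,0,-0.002,-0.169,0.006,1,0,-0.002,-0.169,0.006,1,0,-0.002,-0.169,0.006,1,0,-0.002,-0.169,0.006,1,0,-0.002,-0.169,0.006]

```text
time_s: 23.9
ee_pos: [0.4726, -0.3848, 0.2122]
eef_rot: [-3.141, 0.0, 0.531]
force: [-0.3, 1.4, 0.1]
grip_width: 0.0173
```

Request:
arm_command:
  plan: [1,0,0,0.04,0,1,0,0,0.15,0,1,0,0,0.28,0,1,0,0,0.4,0,1,0,0,0.4,0]

```text
time_s: 24.4
ee_pos: [0.4727, -0.3848, 0.3807]
eef_rot: [3.13, -0.003, 0.531]
force: [1.5, 0.5, -3.7]
grip_width: 0.0177
```

```bash
python3 - <<'E'
from h import *
p,im=snap('wrist','w16')
s=sensors.get_obs();print(s['ee_pos'],s['eef_rot'],s['time_s'],s['grip_width'],s['force'])
print((np.array([.5376,-.0288])-s['ee_pos'][:2])/.4)
E
```

```text
[ 0.47250714 -0.38465596  0.37629756] [ 3.13557501e+00 -1.87454753e-03  5.31257956e-01] 24.45 0.017515915858962665 [-0.92868606  0.77572002 -6.93525744]
[0.16273216 0.88963991]
```

View pics/w16.png

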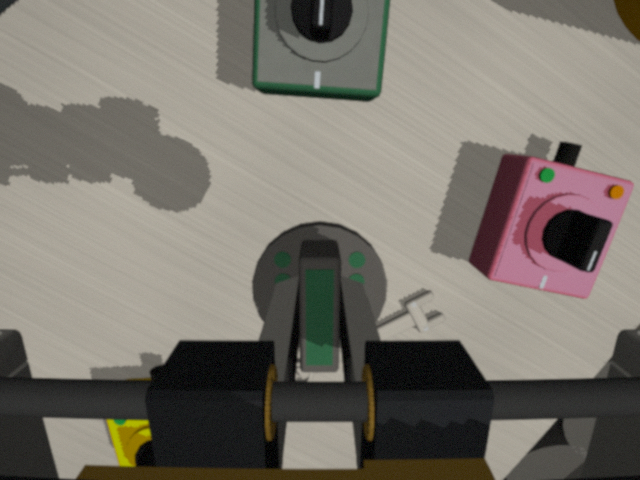

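Casting 4 is held, and the knob's pointer is on its mark at (318,15)–(318,78). Carrying it to pocket 4.

Request:
arm_command:
  plan: [1,0.163,0.89,0,-0.457,1,0.163,0.89,0,-0.457,1,0.163,0.89,0,-0.457,1,0.163,0.89,0,-0.457,1,0.163,0.89,0,-0.457,1,0.163,0.89,0,-0.457,1,0.163,0.89,0,-0.457,1,0.163,0.89,0,-0.457,1,0.163,0.89,0,-0.457,1,0.163,0.89,-0.1,-0.457,1,0.163,0.89,-0.2,-0.457,1,0.163,0.89,-0.25,-0.457,1,0.163,0.89,-0.27,-0.457,1,0.163,0.89,-0.28,-0.457,1,0.163,0.89,-0.28,-0.457]

```text
time_s: 25.95
ee_pos: [0.5379, -0.0291, 0.2605]
eef_rot: [-3.142, -0.0, -0.426]
force: [-0.6, 0.0, -4.3]
grip_width: 0.018
```

```bash
python3 - <<'E'
from h import *
p,im=snap('wrist','w17')
s=sensors.get_obs();print(s['ee_pos'],s['eef_rot'],s['time_s'],s['grip_width'],s['force'])
E
```

```text
[ 0.53799711 -0.02897516  0.26103083] [-3.14128509e+00 -1.00053318e-03 -4.26043135e-01] 26.0 0.017826248787853206 [-0.20407809  0.35228341 -3.65195237]
```

View pics/w17.png

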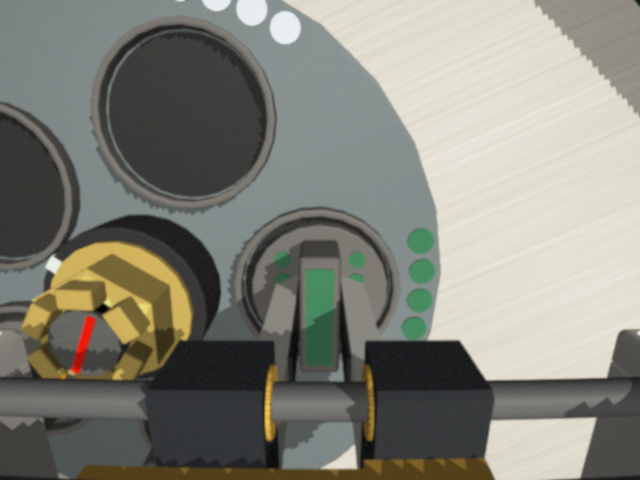

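Request:
arm_command:
  plan: [1,0,0,-0.005,0,1,0,0,-0.01,0,1,0,0,-0.01,0,0.1,0,0,-0.01,0,0.1,0,0,-0.01,0,0.1,0,0,-0.01,0,0.1,0,0,-0.01,0,0.1,0,0,0.1,0,0.1,0,0,0.2,0,0.1,0,0.02,0.3,0.05,-1,0,0.735,0.3,0.875,-1,0,0.735,0.3,0.875,-1,0,0.735,0.3,0.875,-1,0,0.735,0.3,0.875,-1,0,0.735,0.3,0.875,-1,0,0.735,0.3,0.875]

```text
time_s: 27.6
ee_pos: [0.5372, 0.2681, 0.3802]
eef_rot: [-3.141, -0.0, 0.586]
force: [1.0, -0.0, 0.2]
grip_width: 0.087
```

Request:
arm_command:
  plan: [-1,0,0,0,0.4,-1,0,0,0,0.4,-1,0,0,0,0.4,-1,0,0,0,0.4,-1,0,0,0,0.4,-1,0,0,0,0.4,-1,0,0,0,0.4]

```text
time_s: 28.3
ee_pos: [0.5378, 0.2652, 0.3801]
eef_rot: [-3.141, 0.0, 1.418]
force: [0.0, 0.6, 0.3]
grip_width: 0.0938
```

```bash
python3 - <<'E'
from h import *
p,im=snap('wrist','w18');pt,it=snap('top','top5')
s=sensors.get_obs();print(s['ee_pos'],s['eef_rot'],s['time_s'],s['grip_width'],s['force'])
x=vision.pinpoint('casting_5','wrist')
for a in x: print(np.round(a['at'],1),round(a['confidence'],2),at_z(p,a['at'],0).round(4))
E
```

```text
[0.53782721 0.26519771 0.38020203] [-3.14155930e+00  3.63811023e-05  1.41372366e+00] 28.4 0.09426058326641851 [ 0.22200225  0.2053145  -0.59739615]
[430.3 298.3] 0.95 [0.476 0.023 0.   ]
[348.8 359.8] 0.78 [0.5584 0.1178 0.    ]
[174.4 324.6] 0.62 [0.5487 0.3046 0.    ]
```

View pics/w18.png

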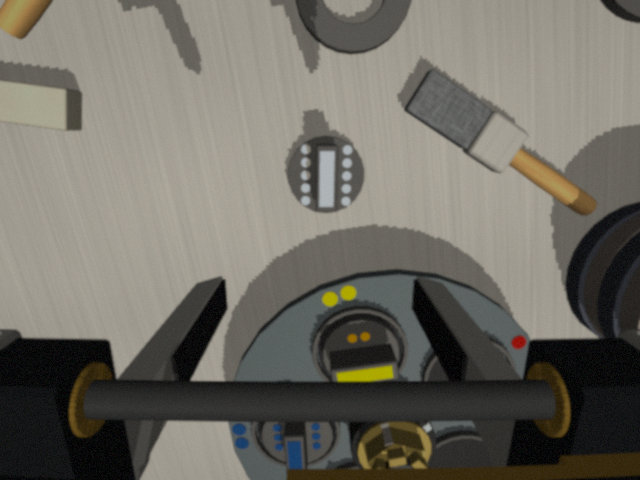

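View pics/top5.png

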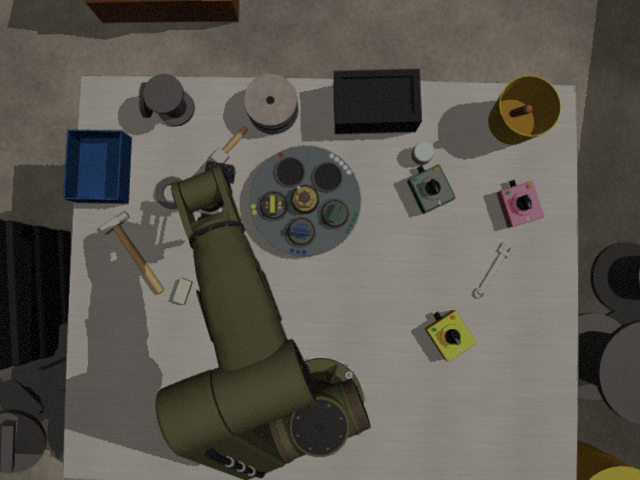

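Castings 2, 3 and 4 sit in their pockets in the top view. Casting 5 is at (326,175) in the wrist view, with the rib almost upright in the picture.

```bash
python3 - <<'E'
from h import *
p=vision.camera_params('wrist');im=cv2.imread('pics/w18.png');s=sensors.get_obs()
w=ribpose(p,im,'w',(178,326),r=32);print(w)
pt=vision.camera_params('top');t=ribpose(pt,cv2.imread('pics/top3.png'),'w',(208,220),r=8);print(t); print(tri(ray(p,w[4]),ray(pt,t[4])))
print((w[0][:2]-s['ee_pos'][:2])/.4,w[1]-np.degrees(s['eef_rot'][2]),(.2115-s['ee_pos'][2])/.4)
E
```

```text
(array([0.55006005, 0.30522519, 0.04      ]), np.float64(79.86820255548687), np.float64(0.04557531809772058), np.float64(0.011469695661695908), (178.50039672851562, 326.52001953125), np.int32(769))Traceback (most recent call last):
  File "<stdin>", line 4, in <module>
  File "h.py", line 28, in ribpose
    (c,wh,a),n=rib(im,col,around,r);box=cv2.boxPoints((c,wh,a))
               ~~~^^^^^^^^^^^^^^^^^
  File "h.py", line 25, in rib
    i=1+np.argmax(st[1:,4]);pts=np.argwhere(l==i)[:,::-1].astype(np.float32)
        ~~~~~~~~~^^^^^^^^^^
    return _wrapfunc(a, 'argmax', axis=axis, out=out, **kwds)
    return bound(*args, **kwds)
ValueError: attempt to get argmax of an empty sequence
```

Request:
arm_command:
  plan: [-0.5,0.031,0.1,-0.1,-0.009,-0.5,0.031,0.1,-0.2,-0.009,-0.5,0.031,0.1,-0.25,-0.009,-0.5,0.031,0.1,-0.3,-0.009,-0.5,0.031,0.1,-0.38,-0.009,-0.5,0.031,0.1,-0.421,-0.009,-0.5,0.031,0.1,-0.421,-0.009,1,0.031,0.1,-0.421,-0.009,1,0.031,0.1,-0.421,-0.009,1,0.031,0.1,-0.421,-0.009,1,0.031,0.1,-0.421,-0.009,1,0.031,0.1,-0.421,-0.009,1,0.031,0.1,-0.421,-0.009,1,0.031,0.1,-0.421,-0.009,1,0.031,0.1,-0.421,-0.009]

```text
time_s: 29.95
ee_pos: [0.5502, 0.3052, 0.2119]
eef_rot: [-3.141, 0.0, 1.398]
force: [-0.9, -0.1, 2.1]
grip_width: 0.018
```

Request:
arm_command:
  plan: [1,0,0,0.04,0,1,0,0,0.15,0,1,0,0,0.28,0,1,0,0,0.4,0,1,0,0,0.4,0]

```text
time_s: 30.45
ee_pos: [0.5503, 0.3052, 0.3805]
eef_rot: [3.132, -0.007, 1.398]
force: [0.7, 0.0, -2.7]
grip_width: 0.018
```

```bash
python3 - <<'E'
from h import *
p,im=snap('wrist','w19')
s=sensors.get_obs();print(s['ee_pos'],s['eef_rot'],s['time_s'],s['grip_width'],s['force'])
print((np.array([.6436,-.0074])-s['ee_pos'][:2])/.4)
E
```

```text
[0.55006337 0.30513909 0.37600605] [ 3.13635195 -0.00372272  1.39773576] 30.5 0.0175656804335416 [-0.06328515 -0.04894011 -4.75807716]
[ 0.23384157 -0.78134771]
```

View pics/w19.png

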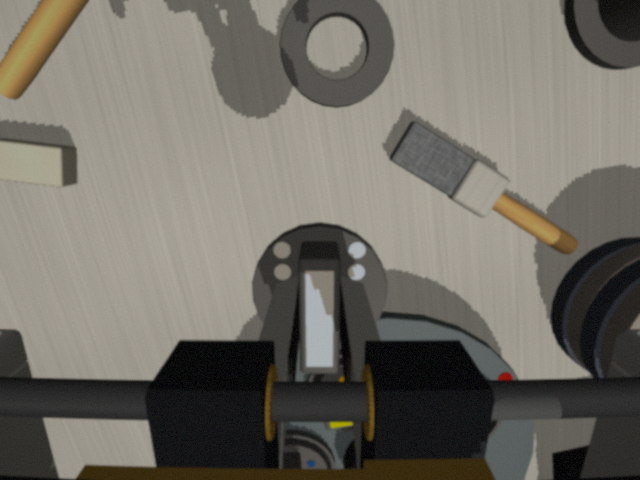

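Request:
arm_command:
  plan: [1,0.234,-0.781,0,-0.272,1,0.234,-0.781,0,-0.272,1,0.234,-0.781,0,-0.272,1,0.234,-0.781,0,-0.272,1,0.234,-0.781,0,-0.272,1,0.234,-0.781,0,-0.272,1,0.234,-0.781,0,-0.272,1,0.234,-0.781,0,-0.272,1,0.234,-0.781,-0.1,-0.272,1,0.234,-0.781,-0.2,-0.272,1,0.234,-0.781,-0.25,-0.272,1,0.234,-0.781,-0.27,-0.272,1,0.234,-0.781,-0.28,-0.272,1,0.234,-0.781,-0.28,-0.272]

```text
time_s: 31.9
ee_pos: [0.6439, -0.0069, 0.2602]
eef_rot: [3.141, -0.0, 0.828]
force: [-0.4, 0.2, -3.8]
grip_width: 0.0178
```

```bash
python3 - <<'E'
from h import *
p,im=snap('wrist','w20')
s=sensors.get_obs();print(s['ee_pos'],s['eef_rot'],s['time_s'],s['grip_width'],s['force'])
E
```

```text
[ 0.64397437 -0.00696905  0.26083185] [ 3.14061676e+00 -8.46616490e-04  8.28218174e-01] 31.95 0.017442174063507992 [-0.26521483  1.43009804 -4.55986141]
```

View pics/w20.png

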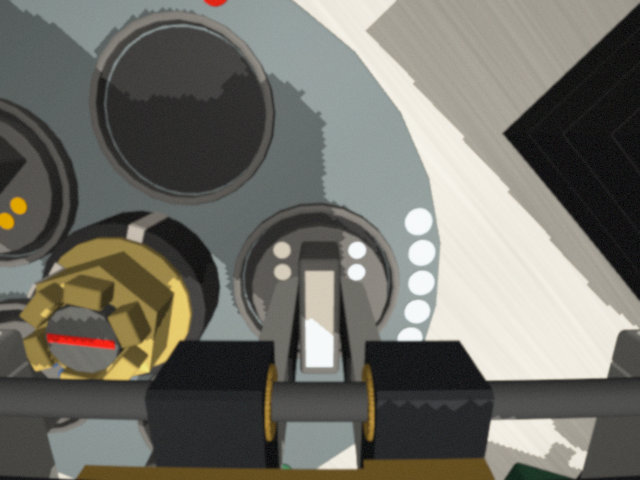

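Casting 5 is centred over ring 5. Releasing, then a view straight down on the nut.

Request:
arm_command:
  plan: [1,0,0,-0.005,0,1,0,0,-0.01,0,1,0,0,-0.01,0,0.1,0,0,-0.01,0,0.1,0,0,-0.01,0,0.1,0,0,-0.01,0,0.1,0,0,-0.01,0,0.1,0,0,0.1,0,0.1,0,0,0.2,0,-1,0,0,0.3,0.05,-1,-0.17,-0.04,0.35,0.354,-1,-0.17,-0.04,0.35,0.354,-1,-0.17,-0.04,0.35,0.354,-1,-0.17,-0.04,0.35,0.354,-1,-0.17,-0.04,0.35,0.354,-1,-0.17,-0.04,0.35,0.354,-1,-0.17,-0.04,0.35,0.354,-1,-0.17,-0.04,0.35,0.354]

```text
time_s: 33.75
ee_pos: [0.5759, -0.0232, 0.3998]
eef_rot: [-3.142, 0.0, 1.568]
force: [0.6, 0.5, 0.4]
grip_width: 0.094
```

```bash
python3 - <<'E'
from h import *
p,im=snap('wrist','w21')
import pickle;pickle.dump(p,open('w21.pkl','wb'))
s=sensors.get_obs();print(s['ee_pos'],s['eef_rot'],s['time_s'],s['grip_width'],s['force'])
print(proj(p,[[.576,.055,.105]]))
for x in vision.pinpoint('nut_slot_a','wrist'): print(np.round(x['at'],1),round(x['confidence'],2),at_z(p,x['at'],.105).round(4))
E
```

```text
[ 0.5758592  -0.02320016  0.39979204] [-3.14152691e+00  4.18271536e-05  1.56850100e+00] 33.8 0.09381140777351948 [ 0.16509045 -0.09595168  0.53008261]
[[132.82682658 319.47839439]]
```

View pics/w21.png

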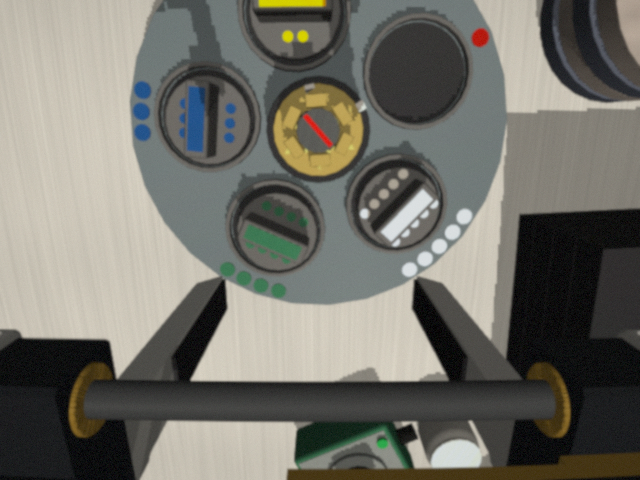

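All four castings sit in their rings. Rectifying the nut into a plan view in world axes.

```bash
cat >> h.py <<'E'
def ortho(p,im,cx,cy,z,half=.045,n=560):
    g=np.linspace(half,-half,n);X,Y=np.meshgrid(cx+g,cy+g,indexing='ij')
    q=proj(p,np.stack([X,Y,np.full_like(X,z)],-1).reshape(-1,3)).reshape(n,n,2).astype(np.float32)
    return cv2.remap(im,q[...,1].copy(),q[...,0].copy(),cv2.INTER_CUBIC)
E
python3 - <<'E'
from h import *
import pickle
p=pickle.load(open('w21.pkl','rb'));im=cv2.imread('pics/w21.png')
def cent(m,z):
    P=np.array([at_z(p,q,z)[:2] for q in np.argwhere(m)]);return P
hsv=cv2.cvtColor(im,cv2.COLOR_BGR2HSV)
k=np.zeros((480,640),np.uint8);cv2.circle(k,(319,130),55,255,-1)
red=(((hsv[...,0]<8)|(hsv[...,0]>172))&(hsv[...,1]>150)&(hsv[...,2]>90)&(k>0))
P=cent(red,.108);c=P.mean(0);w,v=np.linalg.eigh(np.cov((P-c).T));print('red',len(P),c,np.degrees(np.arctan2(v[1,1],v[0,1])))
gold=((hsv[...,0]>14)&(hsv[...,0]<32)&(hsv[...,1]>70)&(k>0)).astype(np.uint8)
cs,_=cv2.findContours(gold,cv2.RETR_EXTERNAL,cv2.CHAIN_APPROX_NONE);h=cv2.convexHull(max(cs,key=cv2.contourArea));e=cv2.fitEllipse(h);print('gold',e,at_z(p,e[0][::-1],.079))
c=np.array([c[0],c[1]])
for z in (.110,.079):
    o=ortho(p,im,*c,z); o=cv2.convertScaleAbs(o,alpha=1.3,beta=10)
    cv2.imwrite(f'pics/o21_{int(z*1000)}.png',o)
E
```

```text
red 229 [0.57461409 0.05685118] 131.3968563424568
gold ((317.7300720214844, 129.37095642089844), (91.54545593261719, 94.5177230834961), 177.62913513183594) [0.57470304 0.05749649 0.079     ]
```

View pics/o21_110.png

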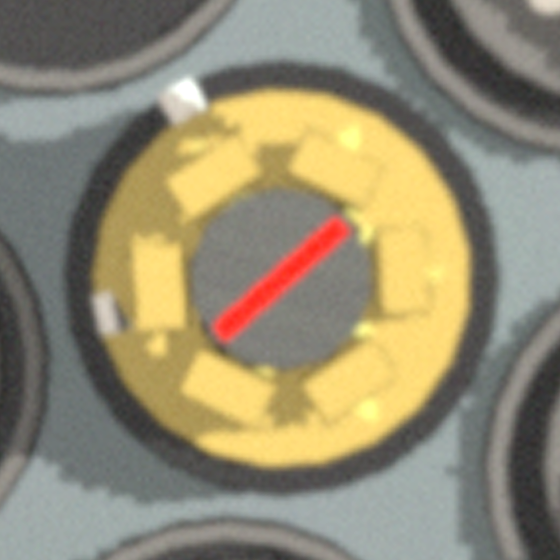

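View pics/o21_79.png

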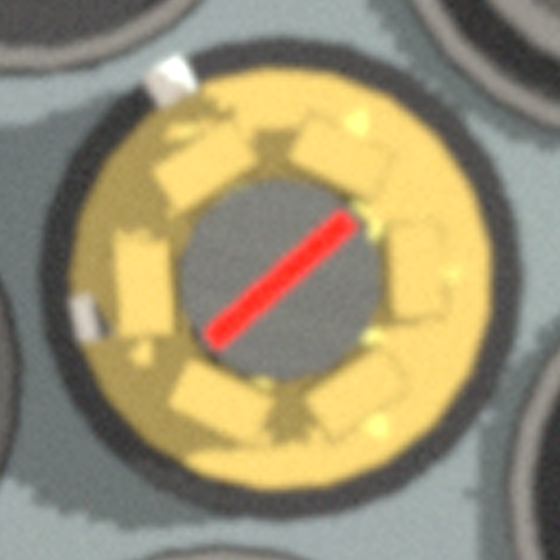

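Nut axis at about (0.5747, 0.0567). The slots must turn 112° clockwise in all: 72.5° to tight, then 39.5° (0.69 rad) on to the red line, which is within the stated range. Gripping the hexagon across the flats.

Request:
arm_command:
  plan: [-0.5,-0.003,0.199,0,0.029,-0.5,-0.003,0.199,0,0.029,-0.5,-0.003,0.199,-0.1,0.029,-0.5,-0.003,0.199,-0.2,0.029,-0.5,-0.003,0.199,-0.25,0.029,-0.5,-0.003,0.199,-0.285,0.029,-0.5,-0.003,0.199,-0.297,0.029,-0.5,-0.003,0.199,-0.297,0.029]
  newtons: 60

```text
time_s: 34.65
ee_pos: [0.5748, 0.0564, 0.2813]
eef_rot: [3.141, 0.0, 1.63]
force: [0.5, -0.6, 0.6]
grip_width: 0.0704
```

Request:
arm_command:
  plan: [1,0,0,0,0,1,0,0,0,0,1,0,0,0,0,1,0,0,0,0,1,0,0,0,0]

```text
time_s: 35.15
ee_pos: [0.5748, 0.0564, 0.2818]
eef_rot: [3.14, 0.0, 1.63]
force: [-0.6, -0.1, 6.1]
grip_width: 0.0495
```

```bash
python3 - <<'E'
from h import *
p,im=snap('wrist','w22')
s=sensors.get_obs();print(s['ee_pos'],s['eef_rot'],s['time_s'],s['grip_width'],s['force'],s['moment'])
E
```

```text
[0.57480544 0.05639499 0.28183611] [3.14013077e+00 7.45830163e-05 1.63024145e+00] 35.2 0.049326094182394704 [-0.22388001  0.73265637  5.67836043] [-0.06807818 -0.05628167  0.14555913]
```

View pics/w22.png

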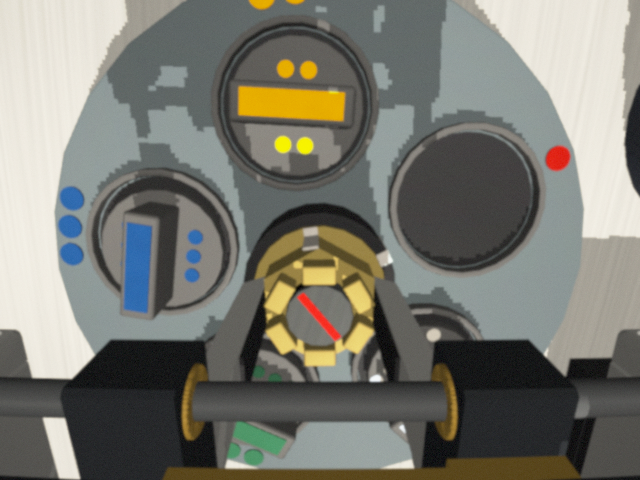

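The jaws sit square on the flats (opening 49.5 mm). Turning clockwise, stopping short of the target to check.

Request:
arm_command:
  plan: [1,0,0,0,-0.05,1,0,0,0,-0.1,1,0,0,0,-0.15,1,0,0,0,-0.2,1,0,0,0,-0.25,1,0,0,0,-0.3,1,0,0,0,-0.35,1,0,0,0,-0.4,1,0,0,0,-0.45,1,0,0,0,-0.5,1,0,0,0,-0.55,1,0,0,0,-0.6,1,0,0,0,-0.65,1,0,0,0,-0.7,1,0,0,0,-0.75,1,0,0,0,-0.8,1,0,0,0,-0.8,1,0,0,0,-0.8]

```text
time_s: 37.0
ee_pos: [0.5746, 0.0566, 0.2818]
eef_rot: [-3.141, -0.0, -0.046]
force: [-3.3, 2.4, 7.2]
grip_width: 0.0493
```

```bash
python3 - <<'E'
from h import *
p,im=snap('wrist','w23')
s=sensors.get_obs();print(s['ee_pos'],s['eef_rot'],s['time_s'],s['grip_width'],s['force'],s['moment'])
E
```

```text
[0.57460863 0.05658813 0.28181537] [-3.14120729e+00 -5.17195449e-04 -4.54113885e-02] 37.05 0.049381671056184254 [-2.98405231  2.4132187   7.43464391] [ 0.16981025  0.57567609 -0.04538389]
```

View pics/w23.png

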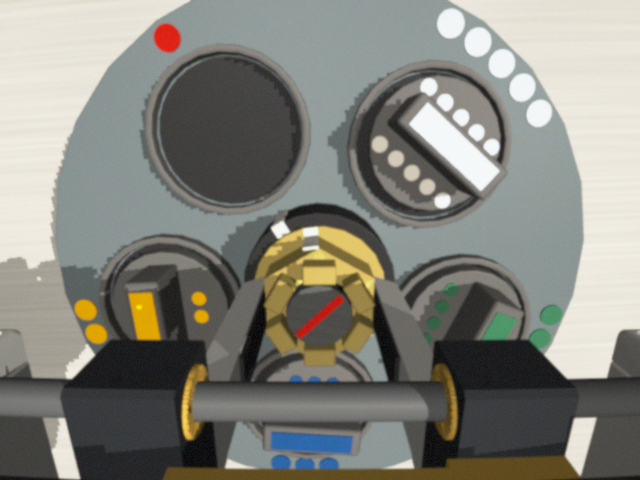

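Turned 96°: the nut's line (311,238) is past the boss line (281,230), as expected. Turning the remaining 16°.

Request:
arm_command:
  plan: [1,0,0,0,-0.04,1,0,0,0,-0.08,1,0,0,0,-0.115,1,0,0,0,-0.133,1,0,0,0,-0.133,1,0,0,0,-0.133]

```text
time_s: 37.65
ee_pos: [0.5746, 0.0567, 0.2818]
eef_rot: [-3.141, -0.0, -0.324]
force: [-2.6, 1.5, 7.1]
grip_width: 0.0495
```

```bash
python3 - <<'E'
from h import *
p,im=snap('wrist','w24')
s=sensors.get_obs();print(s['ee_pos'],np.degrees(s['eef_rot']),s['time_s'],s['grip_width'],s['force'],s['moment'])
cv2.imwrite('pics/w24c.png',cv2.resize(im[200:380,230:410],None,fx=3.3,fy=3.3,interpolation=cv2.INTER_CUBIC))
cv2.imwrite('pics/o24.png',ortho(p,im,.5747,.0567,.110))
E
```

```text
[0.57461578 0.05663941 0.28180161] [-1.79966288e+02 -2.11384173e-02 -1.85581739e+01] 37.7 0.04955721991639356 [-2.03655209  2.46119507  8.29111122] [ 0.34370594  0.63913437 -0.04942443]
```

View pics/o24.png

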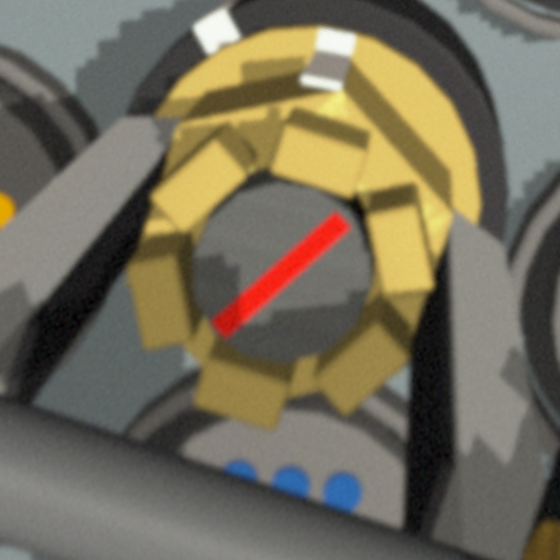

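The red line now runs into the gaps between teeth on both sides. Releasing and viewing from above to check.

Request:
arm_command:
  plan: [-0.5,0,0,0,0,-0.5,0,0,0,0,-0.5,0,0,0,0,-0.5,0,0,0,0,-0.5,0,0,0.05,0,-0.5,0,0,0.15,0,-0.5,0,0,0.28,0,-1,-0.185,0.063,0.297,0,-1,-0.185,0.063,0.297,0,-1,-0.185,0.063,0.297,0,-1,-0.185,0.063,0.297,0]

```text
time_s: 38.8
ee_pos: [0.5006, 0.0816, 0.4002]
eef_rot: [-3.141, -0.001, -0.324]
force: [0.8, -0.8, -0.2]
grip_width: 0.0938
```

```bash
python3 - <<'E'
from h import *
import pickle
p,im=snap('wrist','w25')
pickle.dump(p,open('w25.pkl','wb'))
s=sensors.get_obs();print(s['ee_pos'],np.degrees(s['eef_rot']),s['time_s'],s['grip_width'],s['force'])
hsv=cv2.cvtColor(im,cv2.COLOR_BGR2HSV);q=proj(p,[[.5747,.0567,.108]])[0]
k=np.zeros((480,640),np.uint8);cv2.circle(k,(int(q[1]),int(q[0])),40,255,-1)
red=(((hsv[...,0]<8)|(hsv[...,0]>172))&(hsv[...,1]>150)&(hsv[...,2]>90)&(k>0))
P=np.array([at_z(p,a,.108)[:2] for a in np.argwhere(red)]);c=P.mean(0);w,v=np.linalg.eigh(np.cov((P-c).T));print('red',len(P),c,np.degrees(np.arctan2(v[1,1],v[0,1])))
o=ortho(p,im,*c,.110,half=.04);cv2.imwrite('pics/o25.png',cv2.convertScaleAbs(o,alpha=1.2))
E
```

```text
[0.50102684 0.08147177 0.39986351] [-1.79998508e+02 -1.63975758e-02 -1.85569613e+01] 38.85 0.09390697066662572 [-0.03439323  0.73503774 -0.19520736]
red 218 [0.5747022  0.05675274] 131.32993923543995
```

View pics/o25.png

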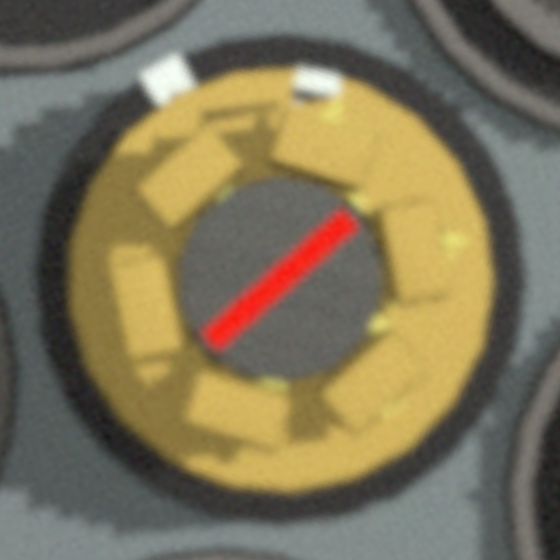

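View pics/w25.png

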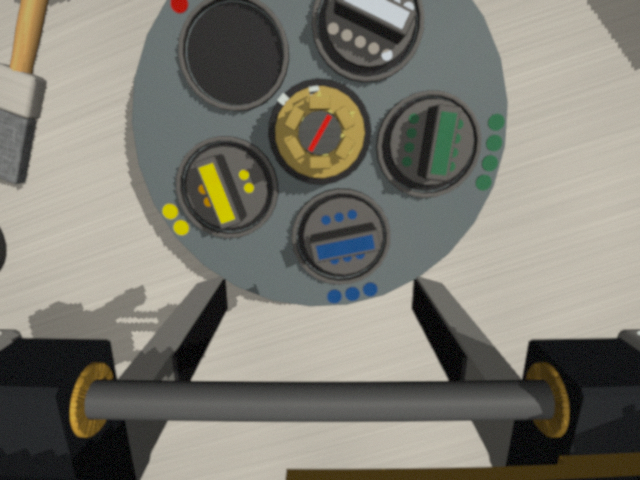

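Mean tooth directions put the slots at 48.2° against the red line's 48.7°, and the nut is about 0.7 rad past tight. One last overall check with the fixed cameras, after backing off.

Request:
arm_command:
  plan: [-1,-0.2,-0.3,0.2,0,-1,-0.4,-0.6,0.2,0,-1,-0.4,-0.8,0.2,0,-1,-0.4,-0.8,0.2,0,-1,-0.4,-0.8,0.2,0,-1,-0.4,-0.8,0.2,0,-1,-0.4,-0.8,0.2,0,-1,-0.4,-0.8,0.2,0]

```text
time_s: 39.65
ee_pos: [0.3394, -0.2419, 0.4803]
eef_rot: [3.141, -0.0, -0.327]
force: [1.1, 1.3, 0.3]
grip_width: 0.0937
```

```bash
python3 - <<'E'
from h import *
pt,it=snap('top','top6');ps,si=snap('side','side6')
cv2.imwrite('pics/s6c.png',cv2.resize(si[200:310,190:340],None,fx=5,fy=5,interpolation=cv2.INTER_CUBIC))
cv2.imwrite('pics/t6c.png',cv2.resize(it[135:265,240:480],None,fx=3.3,fy=3.3,interpolation=cv2.INTER_CUBIC))
E
```

```text
(no output)
```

View pics/top6.png

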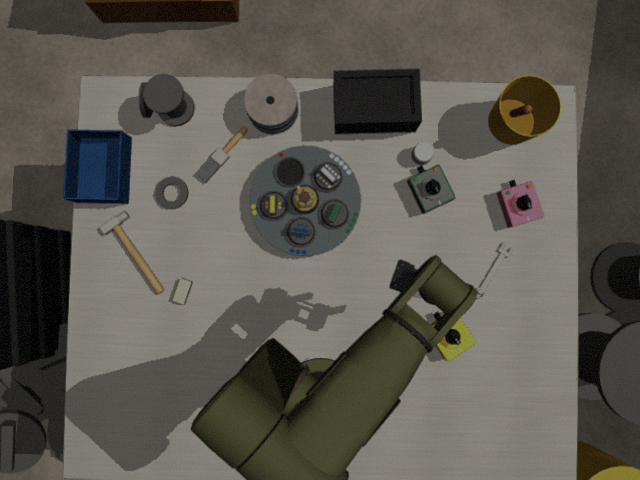

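View pics/s6c.png

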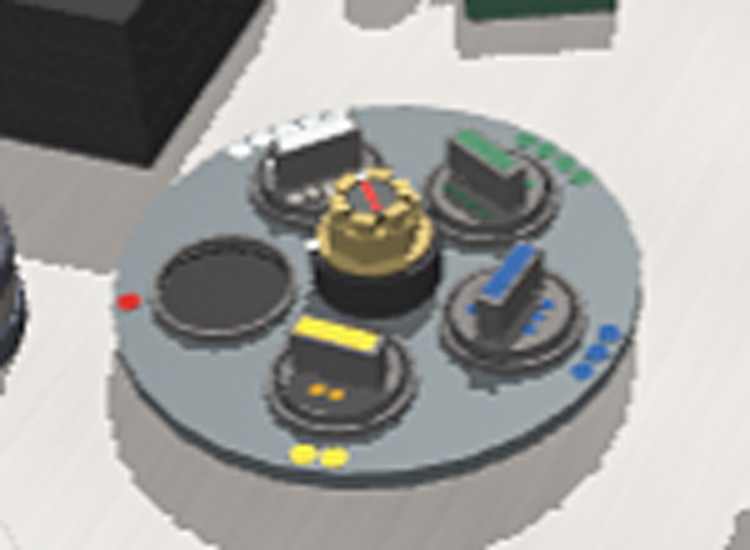

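View pics/t6c.png

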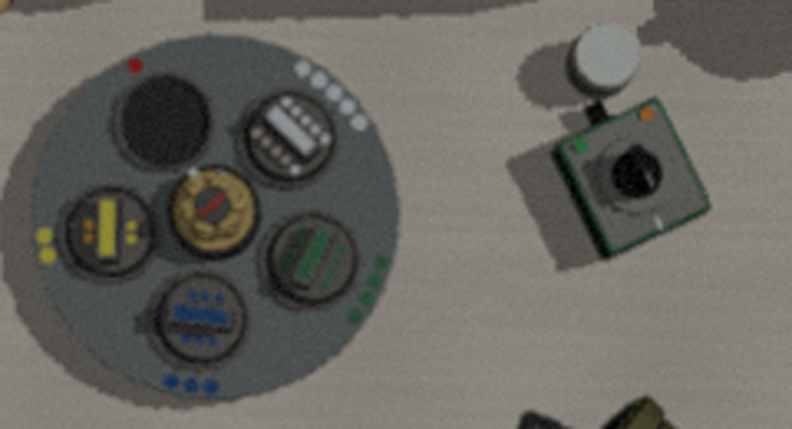

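Castings 2 to 5 lie flat in their matching rings, and pocket 1 is empty because no red casting is anywhere on the bench. The knob points at its mark, and the tools are where they were. Handing in.

```bash
python3 -c "
from station import job
print(job.hand_in())"
```

```text
the job is handed in; nothing more can be done
None
```

I finished the job and handed it in at about 40 s on the robot's clock. The hand-in gives no verdict.

- **Knob:** I turned the speed knob anticlockwise until the wrist moment jumped to −0.33 N m at the stop. Its white line points at the mark.
- **Castings:** I set castings 2, 3, 4 and 5 into their pockets in that order. They lie flat in the last top and side pictures. No casting 1 showed in any picture, so pocket 1 is empty. Casting 4 was knocked aside during the run, so I measured it again before picking it up.
- **Nut:** I turned it 112° clockwise, which is about 40° (0.7 rad) past the boss line. Read by eye off the rectified picture, the slots line up with the red line to about 0.5°.
- **Bench:** In the last top picture the tools and other items are where they started, though the arm covers part of the wrench. The gripper is open and clear of everything.

**Checks that disagreed:**
- The first wrist/top height for casting 2's rib came out at 29 mm against the stated 40 mm. Two wrist heights then agreed with 40 mm.
- For casting 5 the top-camera height check found no rib. I relied on two wrist views, which agreed within 1 mm.
- The two estimates of the turntable's centre differed by about 2.5 mm, and I used the nut's own measured centre for the nut.

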